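# Inspect a patch on a coasting plate whirler

### The job

Push the whirler round by its yellow knob and let it go, so that the freshly coated plate coasts freely anticlockwise (seen from above) at about one turn every four seconds: quicker than one in six, never quicker than one in two. While it coasts untouched, still quicker than a turn in fourteen seconds, take the hand microscope off its cork mat and keep its lens upright over the green patch, one to four centimetres above the plate and travelling with it, for five seconds without a break and without ever touching the whirler with the microscope. Then stand the microscope back upright, wholly on its mat, without dropping it, let go, and leave everything else where it was.

Things in the scene. Friction and masses are not known exactly. Their poses are not given: they have to be found in the camera images.
- whirler: Plate whirler, fixed to the table: green base under a free-running round dark platter 300 mm across, 14 mm thick, turning about the vertical axis through this origin (centre of the base's underside). Platter top 69 mm above the origin; the copper plate (200 x 200 x 3 mm, centred on it) has its top at 72 mm; a hub nut 12 mm across at the centre reaches 81 mm.
- platter (a joint): Angle of the platter (rad, no stops, counts on beyond a turn), growing anticlockwise seen from above. At 0 the green patch lies toward world +x from the axis and the knob toward -x. Platter with plate: nominally 3 kg, may differ by a third; inertia 0.033 kg m2; bearing drag 0.0009 N m s/rad plus 0.0004 N m: coasting time constant about 35 s.
- patch (a point): Centre of the flat green round patch (40 mm across) on the copper plate, on the plate's top, 78 mm from the axis, turning with it.
- knob (a point): Top centre of the yellow upright push knob (cylinder 26 mm across, 46 mm tall from the platter's top), 120 mm from the axis, straight across from the patch; turns with the platter. It is rigid on the platter; push it sideways to turn the platter.
- scope: Hand microscope, upright, loose: black barrel 36 mm across on a clear lens foot 44 mm across and 14 mm high, orange band above the foot; 95 mm tall, then a 3 mm button; 0.15 kg nominal. Origin: centre of the lens, on its underside; z up along the barrel. Grasp the barrel from above, 40 to 85 mm above the origin; it is round, any yaw will do.
- mat: Round cork mat, 96 mm across and 5 mm thick, fixed to the table; origin: centre of its underside. The microscope starts on it, roughly central.
- ink_tin: Bystander, loose: ink tin, 84 mm across, 60 mm high; origin on its underside. Leave alone.
- ink_jar: Bystander, loose: ink jar, 70 mm across, 85 mm high; origin on its underside. Leave alone.
- palette_knife: Bystander, loose: palette knife, about 220 mm long, lying flat; origin on its underside. Leave alone.
- brayer: Bystander, loose: hand roller with rubber drum 100 mm wide, about 160 mm long, lying on the table; origin on its underside. Leave alone.

How it is judged (in metres and radians):
On the way, in this order (a step that is already met when the one before it is completed fails the run):
1. the platter coasts anticlockwise quicker than a turn in six seconds, untouched by the robot (velocity of joint platter above 1.05 rad/s and contact force between each of the arm, the fingers and whirler below 0.1 N), for 0.4 s.
2. for 5 s the upright microscope's lens stays over the green patch (within 20 mm sideways), 8 to 42 mm above the plate, while the platter coasts untouched at over 0.45 rad/s (horizontal distance between scope and patch below 0.02 m and z of scope in the frame of patch between 0.008 and 0.042 m and angle between scope's own z axis and vertical below 0.3 rad and velocity of joint platter above 0.45 rad/s and contact force between each of scope, the arm, the fingers and whirler below 0.1 N), for 5 s.
At the end, for the whole second after the job is handed in: the microscope stands upright (within 0.1 rad) and still on its cork mat, its foot wholly on it (centres within 28 mm), released; the platter may still be coasting (horizontal distance between scope and mat below 0.028 m and height (world z) of scope between 0.002 and 0.008 m and angle between scope's own z axis and vertical below 0.1 rad and linear speed of scope below 0.02 m/s); the robot touches nothing.
It fails at once if the platter turns quicker than a turn in two seconds (velocity of joint platter above 3.14 rad/s or velocity of joint platter below -3.14 rad/s).
It fails at once if the microscope touches the whirler (contact force between scope and whirler above 0.5 N).
It fails at once if the microscope tips over or is tilted far (angle between scope's own z axis and vertical above 0.7 rad).
It fails at once if the microscope is dropped from more than 20 mm (contact force between the fingers and scope below 0.05 N and height (world z) of scope above 0.025 m).
It fails at once if a bystander (tin, jar, palette knife, roller) is moved by more than 30 mm (distance of any of ink_tin, ink_jar, palette_knife, brayer from where it was at the start of the episode above 0.03 m).
It also fails if it takes over 61 s, if anything falls off the work surface, if the arm or the gripper's body presses on something with over 40 N, if the wrist force passes 120 N, or if a joint passes its speed limit or range.

### The arm

A 6-joint arm with a two-finger parallel gripper is mounted at the origin on the work surface. World frame = base frame: x ahead of the robot, y to its left, z up, the work surface at z = 0. Lengths are in m, angles in degrees, forces in N, time in s.
With the tool pointing down it reaches from about 0.3 to 0.875 m from the base axis. Payload 6.4 kg.
Tool frame: the origin (TCP) lies at the very end of the fingers, on their centre line; the grasp point (between the pads) lies 19 mm behind it; z points along the fingers, y is the line along which they close (so a half turn about z gives the same grasp; the last joint's range is limited). The gripper opens to 88 mm and grips with 3 to 60 N. Pads are 18 mm wide; open, the fingers measure 123 mm over their backs; the gripper's body (75 mm by 187 mm) begins 45 mm behind the grasp point.
Start: joints at [-78.57, 10.359, 92.074, -0, 77.567, -11.82], TCP at [0.227, -0.528, 0.239] pointing down, gripper open.
Joint ranges: [-171.53, 171.53], [-51.25, 118.39], [17.06, 147.69], [-65.23, 245.23], [0, 150.52], [-178.68, 178.68]. Speed limits (degrees/s): [147.25, 147.25, 172.46, 180, 180, 180].

### API

Orientations are given as [roll, pitch, yaw] about the fixed x, y, z axes, in that order (R = Rz(yaw) Ry(pitch) Rx(roll)).
In Python, from station import manip, viewer gives the robot as it stands. The module is installed in compiled form; this text tells all that it offers.
- The arm moves only by the tool drive_tool, never from a script. Its arguments are lists of equal length, an entry for each row: "linear": the shift along the world's x, y, z in units of 0.05 m (1.0 is 0.05 m), a list of three; "twist": the turn, a rotation vector about the world's x, y, z in units of 0.1 rad (1.0 is 0.1 rad), a list of three; "hand": the opening, from 0 (shut) to 1 (fully open). In form: {"linear": [[dx, dy, dz], ...], "twist": [[wx, wy, wz], ...], "hand": [hand, ...]}. A call has 1 to 5 rows; each row shifts and turns the commanded pose from where the row before left it; what a row does not reach is not made up. A row lasts 1/10 s, in which the tool goes at most 50 mm and 8.59 degrees, less where a joint would pass 70% of its speed; a pose out of reach is approached as far as the arm can. A call with a number of a shift or a turn outside -1 to 1 is refused whole. A call with a gripper value outside its range is refused whole. The fingers move at their own pace and stop on an object; "force" is the grip in N (left out, the last holds). Time passes only in rows, so rows that do not move let the fingers close. It gives the time, the measured TCP pose, the force, the opening and the grip force at its end, in the units of the state.
- manip.sense(): the state, without advancing time (a new reading comes with each control period).
- viewer.snapshot(name): name is "scene" or "top"; returns the picture (384x512x3 uint8, red, green, blue); there is no depth.
- viewer.get_calibration(name): a dict with "intrinsics" (3x3 intrinsics, pixels), "view" (4x4, takes a point from world to camera coordinates). Camera axes: x right, y down, z forward; pixel columns grow to the right and rows downward; lengths in m; the calibration is good to about 2 mm. A picture is of the moment at which its call begins. get_calibration takes no time and is no camera call.
- manip.close_job(): hands the job in; it is judged then, once.
The state is a dict: "t": time; "qpos": joint angles; "qd": joint speeds; "effort": joint torques, N m; "tcp_pos": TCP position; "orientation": TCP orientation; "wrist_force": force on the tool from outside, world axes, zero at the start; "wrist_torque": the same for the moment, N m; "grip_width": finger opening in m; "gripper_force": force on a finger pad.
Only numpy, scipy, OpenCV 4.12 (cv2) and the standard library are available. Lean on these libraries where they do the work, as an engineer would, in place of code of your own. Each camera call takes 0.05 s, during which the arm holds its last target. There are 200 camera calls.

## Working session

There is one attempt and no reset: what is moved stays moved. The work goes in short steps, Python scripts to look and compute and a tool call to move; the robot and the scene stay as the last step left them, time stands still between calls to the robot, and variables do not carry over. Pictures are saved under pics/ and viewed, at most 10 in all, crops included, and the job is handed in when it is done.

Besides the shell and the picture viewer there is one more tool, called by a JSON object that holds its "method" and its "body", one argument or row to a line. drive_tool: Moves the arm, as the interface text tells. Its arguments: {"type":"object","properties":{"linear":{"type":"array","items":{"type":"array","items":{"type":"number","minimum":-1,"maximum":1}}},"twist":{"type":"array","items":{"type":"array","items":{"type":"number","minimum":-1,"maximum":1}}},"hand":{"type":"array","items":{"type":"number"}},"force":{"type":"number"}},"required":["linear","twist","hand"]}

```bash
mkdir -p pics; python3 - <<'E'
from station import manip, viewer
import cv2, numpy as np
for n in ("scene","top"):
    cv2.imwrite(f"pics/{n}0.png",viewer.snapshot(n)[:,:,::-1]); c=viewer.get_calibration(n); print(n,np.round(c["intrinsics"],1).tolist(),np.round(c["view"],3).tolist())
s=manip.sense();print(s)
E
```

```text
scene [[387.5, 0.0, 254.2], [0.0, 387.5, 192.8], [0.0, 0.0, 1.0]] [[0.301, 0.954, -0.006, -0.2], [0.684, -0.22, -0.695, -0.344], [-0.664, 0.205, -0.719, 1.801], [0.0, 0.0, 0.0, 1.0]]
top [[452.5, 0.0, 247.0], [0.0, 452.5, 199.7], [0.0, 0.0, 1.0]] [[0.008, -1.0, -0.005, 0.004], [-0.983, -0.007, -0.185, 0.621], [0.185, 0.007, -0.983, 1.293], [0.0, 0.0, 0.0, 1.0]]
{'t': 0.1, 'qpos': array([-7.85683756e+01,  1.03976021e+01,  9.21226944e+01, -1.27601442e-04,
        7.75680694e+01, -1.18182632e+01]), 'qd': array([ 0.00616932, -0.05306487, -0.10583078,  0.02916163,  0.03645587,
       -0.02851061]), 'effort': array([ 2.57660768e-04, -4.34820592e+01, -3.42694831e+01,  7.03090453e-02,
        3.40204930e-02, -3.60907063e-05]), 'tcp_pos': array([ 0.22691624, -0.52783146,  0.23792784]), 'orientation': array([-1.79913482e+02, -1.79761216e-02,  2.32499016e+01]), 'wrist_force': array([-0.11341497,  0.44330368,  0.60062198]), 'wrist_torque': array([ 0.06771286, -0.02087188, -0.02784834]), 'gripper_force': 0.0, 'grip_width': 0.08818621755022112}
```

View pics/scene0.png

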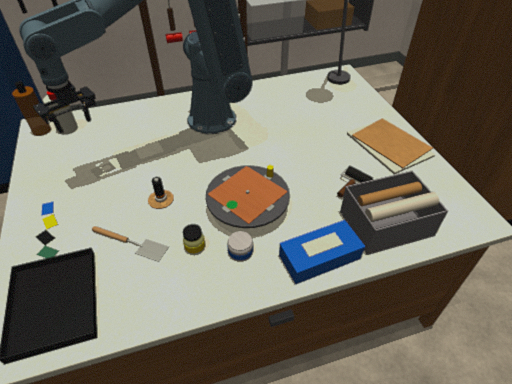

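View pics/top0.png

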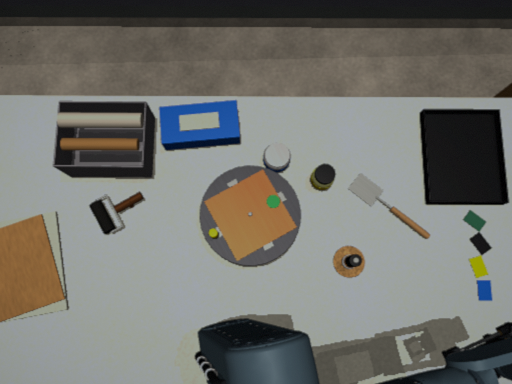

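The scene view shows the whirler at about (248,195), the patch at (232,205), the knob at (270,171) and the scope at (158,190). In the top view the hub is at (250,214), the patch at (273,201), the knob at (213,233), and the mat and scope at (349,261). Next I'll measure these.

```bash
cat > h.py <<'E'
import cv2, numpy as np
from station import manip, viewer
C={n:viewer.get_calibration(n) for n in ("scene","top")}
def ray(n,p):
    K,V=np.array(C[n]["intrinsics"]),np.array(C[n]["view"]);R=V[:3,:3]
    return -R.T@V[:3,3], R.T@np.linalg.inv(K)@[p[0],p[1],1]
def onz(n,p,z):
    o,d=ray(n,p); return o+d*(z-o[2])/d[2]
def tri(p,q):
    o1,d1=ray("scene",p);o2,d2=ray("top",q)
    s=np.linalg.lstsq(np.c_[d1,-d2],o2-o1,rcond=None)[0]
    a,b=o1+s[0]*d1,o2+s[1]*d2
    return (a+b)/2,np.linalg.norm(a-b)
def proj(n,P):
    K,V=np.array(C[n]["intrinsics"]),np.array(C[n]["view"]);c=V[:3,:3]@P+V[:3,3];u=K@c;return u[:2]/u[2]
R={"green":((45,120,60),(80,255,255)),"yellow":((24,140,110),(34,255,255)),"orange":((5,70,90),(22,255,255))}
def blobs(img,col,box,amin=8):
    x0,y0,x1,y1=box
    h=cv2.cvtColor(img[y0:y1,x0:x1],cv2.COLOR_RGB2HSV)
    m=cv2.inRange(h,*map(np.array,R[col]))
    n,_,st,ce=cv2.connectedComponentsWithStats(m)
    return [(st[i,4],*np.round(ce[i]+[x0,y0],1),*(st[i,:4]+[x0,y0,0,0])) for i in np.argsort(-st[1:,4])+1 if st[i,4]>=amin]
E
python3 - <<'E'
from h import *
I={n:viewer.snapshot(n) for n in C}
box={"scene":(200,160,295,230),"top":(195,160,305,270)}
sb={"scene":(140,170,180,212),"top":(330,240,370,280)}
for n in C:
    for c in ("green","yellow","orange"): print(n,c,blobs(I[n],c,box[n])[:3])
    print(n,"mat",blobs(I[n],"orange",sb[n]))
out=[cv2.resize(I[n][y0:y1,x0:x1],(480,480*(y1-y0)//(x1-x0)),interpolation=cv2.INTER_CUBIC) for n,(x0,y0,x1,y1) in (("scene",(140,160,300,240)),("top",(195,160,375,280)))]
cv2.imwrite("pics/c1.png",np.vstack(out)[:,:,::-1])
E
```

```text
scene green [(np.int32(67), np.float64(231.6), np.float64(204.4), np.int64(227), np.int64(201), np.int64(10), np.int64(8))]
scene yellow [(np.int32(25), np.float64(269.8), np.float64(167.2), np.int64(267), np.int64(165), np.int64(6), np.int64(5))]
scene orange [(np.int32(2312), np.float64(247.7), np.float64(193.3), np.int64(208), np.int64(166), np.int64(80), np.int64(58))]
scene mat [(np.int32(273), np.float64(160.6), np.float64(200.1), np.int64(148), np.int64(190), np.int64(26), np.int64(19))]
top green [(np.int32(131), np.float64(272.8), np.float64(201.0), np.int64(267), np.int64(195), np.int64(13), np.int64(13))]
top yellow [(np.int32(59), np.float64(212.7), np.float64(232.3), np.int64(209), np.int64(228), np.int64(9), np.int64(9))]
top orange [(np.int32(4516), np.float64(249.0), np.float64(215.0), np.int64(204), np.int64(169), np.int64(93), np.int64(92))]
top mat [(np.int32(540), np.float64(347.4), np.float64(261.5), np.int64(333), np.int64(246), np.int64(32), np.int64(31))]
```

View pics/c1.png

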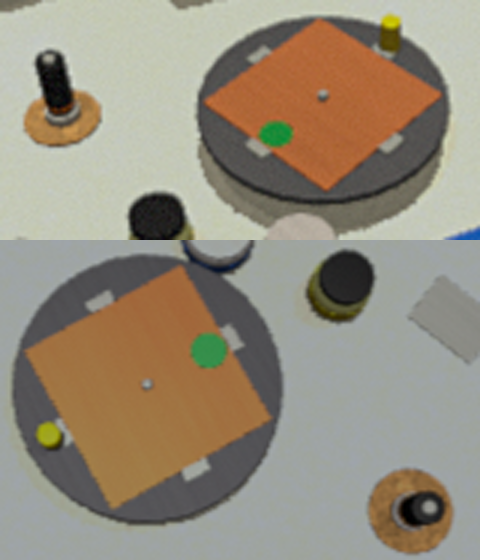

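The crop shows the hub nut in scene at about (247.3,191.7) and in top at (250.1,214.0). The scope top is at (156.7,179) and (356.2,260.5), and the knob, patch and mat are all clear.

```bash
python3 - <<'E'
from h import *
def p(l,a): print(l,*[np.round(x,4) for x in a])
hub=tri((247.3,191.7),(250.1,214)); p("hub",hub)
g=tri((231.6,204.4),(272.8,201.0)); p("patch",g)
k=tri((269.8,166.5),(212.7,232.3)); p("knob",k)
p("scopetop",tri((156.7,179),(356.2,260.5)))
p("mat",tri((161,199.5),(349,261.5)))
for n,q,z,l in (("top",(272.8,201.0),.072,"patch"),("scene",(231.6,204.4),.072,"patch"),("top",(212.7,232.3),.113,"knob"),("top",(250.1,214),.081,"hub"),("scene",(247.3,191.7),.081,"hub"),("top",(349,261.5),.005,"mat"),("scene",(161,199.5),.005,"mat"),("top",(356.2,260.5),.098,"sc")):
    print(l,n,np.round(onz(n,q,z),4))
# platter ellipse by dark contour in top view
I=viewer.snapshot("top"); h=cv2.cvtColor(I,cv2.COLOR_RGB2HSV)
for box in ((195,160,305,270),):
    x0,y0,x1,y1=box; m=((h[y0:y1,x0:x1,2]<120)|(h[y0:y1,x0:x1,1]>110)).astype(np.uint8)
    m=cv2.morphologyEx(m,cv2.MORPH_OPEN,np.ones((5,5)))
    c=max(cv2.findContours(m,0,1)[0],key=cv2.contourArea); e=cv2.fitEllipse(c);q=np.array(e[0])+[x0,y0];print("platter",q,e[1],onz("top",q,.069))
E
```

```text
hub [0.5752 0.0011 0.0755] 0.0041
patch [ 0.6147 -0.0662  0.0731] 0.0027
knob [0.5159 0.1055 0.115 ] 0.0024
scopetop [ 0.4411 -0.2957  0.1029] 0.0083
mat [ 4.434e-01 -2.986e-01 -4.000e-04] 0.0069
patch top [ 0.6146 -0.0676  0.072 ]
patch scene [ 0.614  -0.0647  0.072 ]
knob top [0.5158 0.1045 0.113 ]
hub top [ 0.5739 -0.0008  0.081 ]
hub scene [0.5808 0.0017 0.081 ]
mat top [ 0.4426 -0.3009  0.005 ]
mat scene [ 0.4501 -0.295   0.005 ]
sc top [ 0.4407 -0.301   0.098 ]
platter [250.52587128 214.76033401] (99.62052154541016, 102.7022476196289) [ 0.57347908 -0.00211224  0.069     ]
```

{"method": "drive_tool", "body": {
  "linear": [
    [0.33,0.65,0],
    [0.33,0.65,0],
    [0.33,0.65,0],
    [0.33,0.65,0],
    [0.33,0.65,0]
  ],
  "twist": [
    [0,0,0],
    [0,0,0],
    [0,0,0],
    [0,0,0],
    [0,0,0]
  ],
  "hand": [0,0,0,0,0],
  "force": 20
}}

```text
t: 0.75
tcp_pos: [0.3099, -0.3644, 0.2387]
orientation: [180.0, -0.0, 23.2]
wrist_force: [1.2, -0.3, 0.8]
grip_width: 0.0504
gripper_force: 0.0
```

{"method": "drive_tool", "body": {
  "linear": [
    [0.33,0.65,0],
    [0.33,0.65,0],
    [0.33,0.65,0],
    [0.33,0.65,0],
    [0.33,0.65,0]
  ],
  "twist": [
    [0,0,0],
    [0,0,0],
    [0,0,0],
    [0,0,0],
    [0,0,0]
  ],
  "hand": [0,0,0,0,0]
}}

```text
t: 1.25
tcp_pos: [0.3924, -0.2019, 0.2388]
orientation: [180.0, -0.0, 23.2]
wrist_force: [0.7, 0.3, -0.0]
grip_width: 0.0105
gripper_force: 0.0
```

{"method": "drive_tool", "body": {
  "linear": [
    [0.33,0.65,0],
    [0.33,0.65,0],
    [0.33,0.65,0],
    [0.33,0.65,0],
    [0.33,0.65,0]
  ],
  "twist": [
    [0,0,0],
    [0,0,0],
    [0,0,0],
    [0,0,0],
    [0,0,0]
  ],
  "hand": [0,0,0,0,0]
}}

```text
t: 1.75
tcp_pos: [0.475, -0.0393, 0.2388]
orientation: [180.0, -0.0, 23.3]
wrist_force: [0.1, -0.8, -0.2]
grip_width: 0.0008
gripper_force: 0.0
```

{"method": "drive_tool", "body": {
  "linear": [
    [0.33,0.65,0],
    [0.33,0.65,0],
    [0.33,0.65,0],
    [0.33,0.65,0],
    [0.33,0.65,0]
  ],
  "twist": [
    [0,0,0],
    [0,0,0],
    [0,0,0],
    [0,0,0],
    [0,0,0]
  ],
  "hand": [0,0,0,0,0]
}}

```text
t: 2.25
tcp_pos: [0.5574, 0.1232, 0.2386]
orientation: [180.0, 0.0, 23.3]
wrist_force: [0.8, -0.9, 0.5]
grip_width: 0.0006
gripper_force: 0.0
```

{"method": "drive_tool", "body": {
  "linear": [
    [-0.07,-0.1,-0.75],
    [0,0,-0.75],
    [0,0,-0.75],
    [0,0,-0.75],
    [0,0,0]
  ],
  "twist": [
    [0,0,0],
    [0,0,0],
    [0,0,0],
    [0,0,0],
    [0,0,0]
  ],
  "hand": [0,0,0,0,0]
}}

```text
t: 2.75
tcp_pos: [0.549, 0.1166, 0.0833]
orientation: [-179.8, 0.6, 23.2]
wrist_force: [-0.2, -0.0, -0.7]
grip_width: 0.0004
gripper_force: 0.0
```

```bash
python3 - <<'E'
import numpy as np
# tool angle schedule: ramp to 1.55 rad/s, hold, then stop + lift
w=[.2,.5,.8,1.1,1.3,1.45,1.55,1.55,1.55,1.55,1.55]
c=np.array([.575,0]); a=np.radians(100); p=np.array([.554,.118])
for x in w:
    a+=x*.1; n=c+.12*np.array([np.cos(a),np.sin(a)]); print(np.round(np.degrees(a)),np.round((n-p)/.05,2),np.round(n,3)); p=n
E
```

```text
101.0 [-0.04 -0.01] [0.552 0.118]
104.0 [-0.12 -0.03] [0.546 0.116]
109.0 [-0.18 -0.05] [0.537 0.114]
115.0 [-0.25 -0.1 ] [0.524 0.109]
122.0 [-0.27 -0.15] [0.511 0.101]
131.0 [-0.28 -0.21] [0.497 0.091]
140.0 [-0.26 -0.26] [0.484 0.078]
148.0 [-0.22 -0.3 ] [0.473 0.063]
157.0 [-0.17 -0.33] [0.464 0.046]
166.0 [-0.12 -0.35] [0.458 0.029]
175.0 [-0.06 -0.37] [0.455 0.01 ]
```

{"method": "drive_tool", "body": {
  "linear": [
    [-0.04,-0.01,0],
    [-0.12,-0.03,0],
    [-0.18,-0.05,0],
    [-0.25,-0.1,0],
    [-0.27,-0.15,0]
  ],
  "twist": [
    [0,0,0],
    [0,0,0],
    [0,0,0.2],
    [0,0,0.6],
    [0,0,0.8]
  ],
  "hand": [0,0,0,0,0]
}}

```text
t: 3.25
tcp_pos: [0.5108, 0.0996, 0.0906]
orientation: [179.9, -0.2, 32.7]
wrist_force: [0.7, -0.1, -0.4]
grip_width: 0.0003
gripper_force: 0.0
```

{"method": "drive_tool", "body": {
  "linear": [
    [-0.28,-0.21,0],
    [-0.26,-0.26,0],
    [-0.22,-0.3,0],
    [-0.17,-0.33,0],
    [-0.12,-0.35,0]
  ],
  "twist": [
    [0,0,1],
    [0,0,1],
    [0,0,1],
    [0,0,1],
    [0,0,1]
  ],
  "hand": [0,0,0,0,0]
}}

```text
t: 3.75
tcp_pos: [0.4577, 0.0266, 0.0903]
orientation: [179.8, -0.0, 61.4]
wrist_force: [0.3, -1.0, -0.0]
grip_width: 0.0005
gripper_force: 0.0
```

{"method": "drive_tool", "body": {
  "linear": [
    [-0.06,-0.25,0],
    [0,-0.1,0],
    [0,0,0.4],
    [0,0,0.8],
    [0,0,0.8]
  ],
  "twist": [
    [0,0,0.5],
    [0,0,0],
    [0,0,0],
    [0,0,0],
    [0,0,0]
  ],
  "hand": [0,0,0,0,0.5]
}}

```text
t: 4.25
tcp_pos: [0.4544, 0.01, 0.1903]
orientation: [-180.0, -0.0, 63.9]
wrist_force: [0.8, 0.3, -0.8]
grip_width: 0.0063
gripper_force: 0.0
```

```bash
cat >> h.py <<'E'
CX=np.array([.575,0.])
def ang(n="top"):
    t=manip.sense()["t"]; b=blobs(viewer.snapshot(n),"green",(195,150,305,270) if n=="top" else (200,155,295,235),25)
    if not b: return t,None,None
    q=onz(n,b[0][1:3],.072)[:2]-CX; return t,np.arctan2(q[1],q[0]),np.hypot(*q)
E
python3 - <<'E'
from h import *
L=[ang() for _ in range(4)]; L+=[ang("scene") for _ in range(2)]
for l in L: print(np.round([x if x is not None else np.nan for x in l],4))
print(manip.sense()["tcp_pos"])
E
```

```text
[4.25   0.8488 0.079 ]
[4.3    0.9349 0.0787]
[4.35   1.0169 0.0785]
[4.4    1.107  0.0782]
[4.45   1.2209 0.0804]
[4.5    1.2943 0.0801]
[0.45428035 0.01001752 0.18803119]
```

{"method": "drive_tool", "body": {
  "linear": [
    [-0.03,-0.62,0],
    [-0.03,-0.62,0],
    [-0.03,-0.62,0],
    [-0.03,-0.62,0],
    [-0.03,-0.62,0]
  ],
  "twist": [
    [0,0,0],
    [0,0,0],
    [0,0,0],
    [0,0,0],
    [0,0,0]
  ],
  "hand": [1,1,1,1,1]
}}

```text
t: 5.05
tcp_pos: [0.4463, -0.1458, 0.187]
orientation: [-179.8, -0.0, 63.9]
wrist_force: [-0.7, 0.1, -0.1]
grip_width: 0.0703
gripper_force: 0.0
```

{"method": "drive_tool", "body": {
  "linear": [
    [-0.03,-0.62,0],
    [-0.03,-0.62,0],
    [-0.03,-0.62,0],
    [-0.03,-0.62,0],
    [0,-0.61,0]
  ],
  "twist": [
    [0,0,0],
    [0,0,0],
    [0,0,0],
    [0,0,0],
    [0,0,0]
  ],
  "hand": [1,1,1,1,1]
}}

```text
t: 5.55
tcp_pos: [0.4404, -0.3002, 0.1867]
orientation: [-179.8, -0.1, 63.9]
wrist_force: [0.3, -0.2, 0.7]
grip_width: 0.088
gripper_force: 0.0
```

```bash
python3 - <<'E'
from h import *
I={n:viewer.snapshot(n) for n in C}
s=manip.sense(); print(s["t"],s["tcp_pos"],s["grip_width"])
o=[cv2.resize(I[n][y0:y1,x0:x1],(480,360),interpolation=cv2.INTER_CUBIC) for n,(x0,y0,x1,y1) in (("scene",(115,140,195,200)),("top",(310,220,390,280)))]
cv2.imwrite("pics/g1.png",np.hstack(o)[:,:,::-1][:, :960] if 0 else cv2.resize(np.hstack(o),(800,300))[:,:,::-1])
E
```

```text
5.65 [ 0.44056577 -0.30237743  0.18703951] 0.08845090380009475
```

View pics/g1.png

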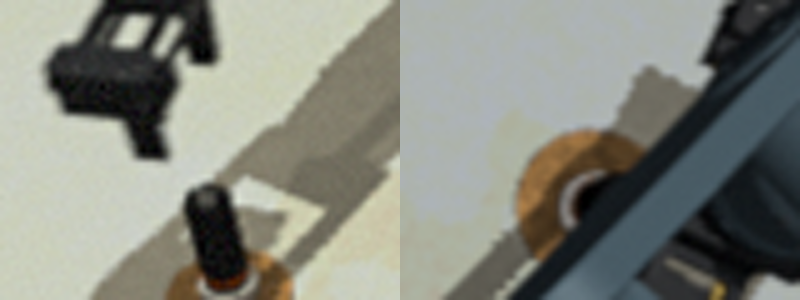

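The scene crop shows fingertips at about (145,171) and (156,152), straddling above the scope top at (156,178). In the top view the arm hides the scope. I'll compare the fingertip midpoint with the projected TCP.

```bash
python3 - <<'E'
from h import *
P=np.array([.4406,-.3024,.187]);y=np.array([.9,-.44,0])*.044
print(proj("scene",P),proj("scene",P+y),proj("scene",P-y),proj("scene",np.array([.441,-.300,.103])),proj("top",np.array([.441,-.300,.103])))
E
```

```text
[148.78561653 161.35110336] [144.31226694 170.08708333] [153.05720751 153.00913668] [154.26714095 179.14975405] [356.24814428 260.30877769]
```

{"method": "drive_tool", "body": {
  "linear": [
    [0,0.04,-0.68],
    [0,0,-0.68],
    [0,0,-0.68],
    [0,0,-0.68],
    [0,0,0]
  ],
  "twist": [
    [0,0,0],
    [0,0,0],
    [0,0,0],
    [0,0,0],
    [0,0,0]
  ],
  "hand": [1,1,1,1,0.5],
  "force": 15
}}

```text
t: 6.15
tcp_pos: [0.4379, -0.2932, 0.0471]
orientation: [-179.4, -0.3, 63.9]
wrist_force: [-1.1, 0.6, -0.1]
grip_width: 0.0824
gripper_force: 0.0
```

{"method": "drive_tool", "body": {
  "linear": [
    [0,0,0],
    [0,0,0],
    [0,0,0],
    [0,0,0],
    [0,0,0]
  ],
  "twist": [
    [0,0,0],
    [0,0,0],
    [0,0,0],
    [0,0,0],
    [0,0,0]
  ],
  "hand": [0.5,0.45,0.3,0.2,0.2]
}}

```text
t: 6.65
tcp_pos: [0.442, -0.2983, 0.0537]
orientation: [179.9, 0.0, 63.9]
wrist_force: [-0.3, 0.1, 0.3]
grip_width: 0.0425
gripper_force: 0.0
```

{"method": "drive_tool", "body": {
  "linear": [
    [0,0,0],
    [0,0,0],
    [0,0,0]
  ],
  "twist": [
    [0,0,0],
    [0,0,0],
    [0,0,0]
  ],
  "hand": [0.2,0.2,0.2]
}}

```text
t: 6.95
tcp_pos: [0.4416, -0.298, 0.0532]
orientation: [180.0, 0.0, 63.9]
wrist_force: [-2.7, 1.0, 6.5]
grip_width: 0.0357
gripper_force: 15.0
```

```bash
python3 - <<'E'
from h import *
L=[ang() for _ in range(2)]
for l in L: print([np.round(x,4) if x is not None else x for x in l])
s=manip.sense();print(s["t"],s["tcp_pos"],s["grip_width"],s["gripper_force"],s["qpos"])
E
```

```text
[np.float64(6.95), np.float64(-0.9904), np.float64(0.0787)]
[np.float64(7.0), np.float64(-0.92), np.float64(0.0786)]
7.05 [ 0.4416255  -0.2980191   0.05321022] 0.03570890200510397 14.997414043173194 [-4.67829752e+01  1.92441304e+01  1.05340077e+02 -7.01016744e-03
  5.53948105e+01 -2.07114626e+01]
```

{"method": "drive_tool", "body": {
  "linear": [
    [0,0,0.4],
    [0,0,0.8],
    [0,0,0.8],
    [0,0,0.8],
    [0.1,0.2,0.2]
  ],
  "twist": [
    [0,0,0],
    [0,0,0],
    [0,0,0],
    [0,0,0],
    [0,0,0]
  ],
  "hand": [0.2,0.2,0.2,0.2,0.2],
  "force": 25
}}

```text
t: 7.55
tcp_pos: [0.4481, -0.2901, 0.2072]
orientation: [179.6, 0.2, 63.9]
wrist_force: [0.6, -0.6, -1.6]
grip_width: 0.0354
gripper_force: 25.0
```

{"method": "drive_tool", "body": {
  "linear": [
    [0.3,0.5,0],
    [0.33,0.55,0],
    [0.33,0.55,0],
    [0.33,0.55,0],
    [0.33,0.55,0]
  ],
  "twist": [
    [0,0,0],
    [0,0,0],
    [0,0,0],
    [0,0,0],
    [0,0,0]
  ],
  "hand": [0.2,0.2,0.2,0.2,0.2]
}}

```text
t: 8.05
tcp_pos: [0.5273, -0.1506, 0.2007]
orientation: [-179.8, -0.0, 63.9]
wrist_force: [0.3, -0.9, -1.1]
grip_width: 0.0354
gripper_force: 25.0
```

{"method": "drive_tool", "body": {
  "linear": [
    [0.33,0.55,0],
    [0.33,0.55,0],
    [0.28,0.4,0],
    [0,0,0]
  ],
  "twist": [
    [0,0,0],
    [0,0,0],
    [0,0,0],
    [0,0,0]
  ],
  "hand": [0.2,0.2,0.2,0.2]
}}

```text
t: 8.45
tcp_pos: [0.5747, -0.0743, 0.2006]
orientation: [-179.8, -0.0, 64.1]
wrist_force: [-0.5, 0.9, -1.1]
grip_width: 0.0355
gripper_force: 25.0
```

```bash
python3 - <<'E'
from h import *
for n in ("scene","top")*4:
    l=ang(n); print(n,[np.round(x,4) if x is not None else x for x in l])
I=[viewer.snapshot(n) for n in ("scene","top")]
o=[I[0][130:235,190:310],I[1][155:275,195:330]]
cv2.imwrite("pics/v1.png",np.hstack([cv2.resize(x,(400,360)) for x in o])[:,:,::-1])
s=manip.sense();print(s["t"],s["tcp_pos"],s["orientation"],s["grip_width"],s["gripper_force"])
E
```

```text
scene [np.float64(8.45), np.float64(1.3311), np.float64(0.0804)]
top [np.float64(8.5), np.float64(1.3805), np.float64(0.0787)]
scene [np.float64(8.55), np.float64(1.4746), np.float64(0.0805)]
top [np.float64(8.6), np.float64(1.5292), np.float64(0.0783)]
scene [np.float64(8.65), np.float64(1.611), np.float64(0.0805)]
top [np.float64(8.7), np.float64(1.6812), np.float64(0.0782)]
scene [np.float64(8.75), np.float64(1.7545), np.float64(0.0808)]
top [np.float64(8.8), np.float64(1.8307), np.float64(0.0784)]
8.95 [ 0.57432841 -0.07841305  0.20279861] [ 1.79991180e+02 -1.72761721e-03  6.38692053e+01] 0.0354586843021733 24.996825316920877
```

View pics/v1.png

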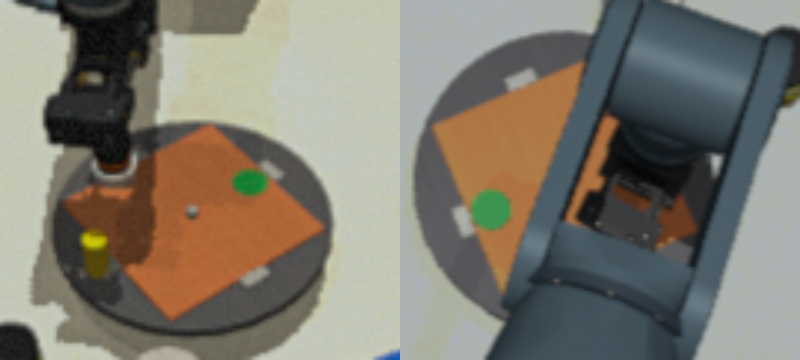

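The scene crop shows the scope held upright at the edge of the plate, at crop (113,165). The patch and knob are clear, and the knob has already gone past. It's safe to go down and wait.

{"method": "drive_tool", "body": {
  "linear": [
    [0,0,-0.3],
    [0,0,-0.4],
    [0,0,-0.3],
    [0,0,-0.15],
    [0,0,0]
  ],
  "twist": [
    [0,0,0],
    [0,0,0],
    [0,0,0],
    [0,0,0],
    [0,0,0]
  ],
  "hand": [0.2,0.2,0.2,0.2,0.2]
}}

```text
t: 9.45
tcp_pos: [0.5735, -0.0775, 0.1434]
orientation: [-179.8, 0.0, 63.9]
wrist_force: [-0.6, -0.0, -1.0]
grip_width: 0.0354
gripper_force: 25.0
```

```bash
cat > plan.py <<'E'
from h import *
import sys
# patch angle th0 at t0 with rate w0; print rows of the TCP from (px,py) at time ts
def th(t,t0,th0,w0,k=1/36.,c=.012): 
    d=t-t0; return th0+(w0+c/k)*(1-np.exp(-k*d))/k-c/k*d
def rows(t0,th0,w0,ts,p,n,r=.078,lead=0.):
    p=np.array(p,float)
    for i in range(n):
        a=th(ts+.1*(i+1)+lead,t0,th0,w0); q=CX+r*np.array([np.cos(a),np.sin(a)])
        d=np.round((q-p)/.05,2); p=p+d*.05; print(i+1,round(ts+.1*(i+1),2),np.round(np.degrees(a)%360,1),d.tolist(),np.round(p,4))
E
python3 - <<'E'
from plan import *
L=[("top",)+ang("top") for _ in range(3)]
print([np.round(l[1:],4) for l in L])
t0,a0=L[1][1:3]; s=manip.sense(); print(s["t"],s["tcp_pos"],s["orientation"])
w=((a0-1.5292)%(2*np.pi))/(t0-8.6); w0=w-.055*(t0-8.6)/2; print("w avg",w,w0)
rows(t0,a0,w0,s["t"],(.5745,-.078),18)
E
```

```text
Traceback (most recent call last):
TypeError: unsupported operand type(s) for *: 'NoneType' and 'float'
```

```bash
python3 - <<'E'
from plan import *
L=[("scene",)+ang("scene") for _ in range(3)]; print(L)
s=manip.sense(); print(s["t"],s["tcp_pos"])
t0,a0=L[1][1:3]
if a0 is not None:
    w=((a0-1.5292)%(2*np.pi))/(t0-8.6); w0=w-.053*(t0-8.6)/2; print("w avg",w,w0)
    rows(t0,a0,w0,s["t"],(.5745,-.078),16)
E
```

```text
[('scene', 9.6, np.float64(2.985400880684487), np.float64(0.07948720397083035)), ('scene', 9.65, np.float64(3.070463534740715), np.float64(0.07921696819710441)), ('scene', 9.7, np.float64(3.1325329830715942), np.float64(0.07782321889610029))]
9.75 [ 0.57508014 -0.07798565  0.14612726]
w avg 1.4678700330863943 1.4400450330863943
1 9.85 192.4 [-1.51, 1.23] [ 0.499  -0.0165]
2 9.95 200.5 [0.06, -0.22] [ 0.502  -0.0275]
3 10.05 208.7 [0.09, -0.2] [ 0.5065 -0.0375]
4 10.15 216.8 [0.12, -0.18] [ 0.5125 -0.0465]
5 10.25 224.9 [0.14, -0.17] [ 0.5195 -0.055 ]
6 10.35 233.0 [0.17, -0.15] [ 0.528  -0.0625]
7 10.45 241.0 [0.18, -0.11] [ 0.537 -0.068]
8 10.55 249.0 [0.2, -0.1] [ 0.547 -0.073]
9 10.65 257.0 [0.21, -0.06] [ 0.5575 -0.076 ]
10 10.75 264.9 [0.21, -0.03] [ 0.568  -0.0775]
11 10.85 272.8 [0.22, -0.01] [ 0.579 -0.078]
12 10.95 280.7 [0.21, 0.03] [ 0.5895 -0.0765]
13 11.05 288.6 [0.21, 0.05] [ 0.6   -0.074]
14 11.15 296.4 [0.19, 0.08] [ 0.6095 -0.07  ]
15 11.25 304.2 [0.19, 0.11] [ 0.619  -0.0645]
16 11.35 312.0 [0.16, 0.13] [ 0.627 -0.058]
```

{"method": "drive_tool", "body": {
  "linear": [
    [0,0,0],
    [0,0,0],
    [0,0,0],
    [0,0,0],
    [0,0,0]
  ],
  "twist": [
    [0,0,0],
    [0,0,0],
    [0,0,0],
    [0,0,0],
    [0,0,0]
  ],
  "hand": [0.2,0.2,0.2,0.2,0.2]
}}

```text
t: 10.25
tcp_pos: [0.5745, -0.0778, 0.1452]
orientation: [-180.0, -0.0, 63.9]
wrist_force: [-0.8, 0.2, -1.2]
grip_width: 0.0355
gripper_force: 25.0
```

{"method": "drive_tool", "body": {
  "linear": [
    [0,0,0],
    [0,0,0],
    [0,0,0],
    [0,0,0],
    [0,0,0]
  ],
  "twist": [
    [0,0,0],
    [0,0,0],
    [0,0,0],
    [0,0,0],
    [0,0,0]
  ],
  "hand": [0.2,0.2,0.2,0.2,0.2]
}}

```text
t: 10.75
tcp_pos: [0.5745, -0.0778, 0.1452]
orientation: [-180.0, 0.0, 63.9]
wrist_force: [0.4, 0.2, -1.8]
grip_width: 0.0353
gripper_force: 25.0
```

{"method": "drive_tool", "body": {
  "linear": [
    [0.09,0,0],
    [0.21,0.03,0],
    [0.21,0.05,0],
    [0.19,0.08,0],
    [0.19,0.11,0]
  ],
  "twist": [
    [0,0,0],
    [0,0,0],
    [0,0,0],
    [0,0,0],
    [0,0,0]
  ],
  "hand": [0.2,0.2,0.2,0.2,0.2]
}}

```text
t: 11.25
tcp_pos: [0.6201, -0.064, 0.1451]
orientation: [180.0, -0.0, 63.9]
wrist_force: [0.2, 0.4, -0.9]
grip_width: 0.0353
gripper_force: 25.0
```

```bash
python3 - <<'E'
from plan import *
s0=manip.sense();print(s0["t"],s0["tcp_pos"])
l=ang("scene"); I=viewer.snapshot("scene"); s=manip.sense()
print(l,"pred",np.degrees(th(l[0],9.65,3.0705,1.44))-360, np.degrees(l[1]) if l[1] else 0)
cv2.imwrite("pics/t1.png",cv2.resize(I[130:235,190:310],(640,560))[:,:,::-1])
rows(9.65,3.0705,1.44,s["t"],(.619,-.0645),55)
E
```

```text
11.25 [ 0.62008066 -0.06398739  0.14510613]
(11.25, np.float64(-0.8354850560459719), np.float64(0.07908581112487664)) pred -55.82156442388555 -47.869767557685236
1 11.45 319.7 [0.31, 0.28] [ 0.6345 -0.0505]
2 11.55 327.4 [0.12, 0.17] [ 0.6405 -0.042 ]
3 11.65 335.1 [0.1, 0.18] [ 0.6455 -0.033 ]
4 11.75 342.7 [0.08, 0.2] [ 0.6495 -0.023 ]
5 11.85 350.4 [0.05, 0.2] [ 0.652 -0.013]
6 11.95 358.0 [0.02, 0.2] [ 0.653 -0.003]
7 12.05 5.5 [-0.01, 0.21] [0.6525 0.0075]
8 12.15 13.1 [-0.03, 0.2] [0.651  0.0175]
9 12.25 20.6 [-0.06, 0.2] [0.648  0.0275]
10 12.35 28.1 [-0.08, 0.18] [0.644  0.0365]
11 12.45 35.6 [-0.11, 0.18] [0.6385 0.0455]
12 12.55 43.0 [-0.13, 0.15] [0.632 0.053]
13 12.65 50.4 [-0.15, 0.14] [0.6245 0.06  ]
14 12.75 57.8 [-0.16, 0.12] [0.6165 0.066 ]
15 12.85 65.1 [-0.17, 0.1] [0.608 0.071]
16 12.95 72.5 [-0.19, 0.07] [0.5985 0.0745]
17 13.05 79.8 [-0.19, 0.05] [0.589 0.077]
18 13.15 87.0 [-0.2, 0.02] [0.579 0.078]
19 13.25 94.3 [-0.2, -0.0] [0.569 0.078]
20 13.35 101.5 [-0.19, -0.03] [0.5595 0.0765]
21 13.45 108.7 [-0.19, -0.05] [0.55  0.074]
22 13.55 115.8 [-0.18, -0.08] [0.
[... 822 characters left out ...]
0.5365 -0.0675]
41 15.45 246.9 [0.16, -0.09] [ 0.5445 -0.072 ]
42 15.55 253.6 [0.17, -0.06] [ 0.553 -0.075]
43 15.65 260.2 [0.17, -0.04] [ 0.5615 -0.077 ]
44 15.75 266.8 [0.18, -0.02] [ 0.5705 -0.078 ]
45 15.85 273.4 [0.18, 0.0] [ 0.5795 -0.078 ]
46 15.95 279.9 [0.18, 0.02] [ 0.5885 -0.077 ]
47 16.05 286.4 [0.17, 0.04] [ 0.597 -0.075]
48 16.15 292.9 [0.17, 0.06] [ 0.6055 -0.072 ]
49 16.25 299.4 [0.15, 0.08] [ 0.613 -0.068]
50 16.35 305.8 [0.15, 0.09] [ 0.6205 -0.0635]
51 16.45 312.2 [0.14, 0.11] [ 0.6275 -0.058 ]
52 16.55 318.6 [0.12, 0.13] [ 0.6335 -0.0515]
53 16.65 325.0 [0.11, 0.13] [ 0.639 -0.045]
54 16.75 331.3 [0.09, 0.15] [ 0.6435 -0.0375]
55 16.85 337.6 [0.07, 0.16] [ 0.647  -0.0295]
```

View pics/t1.png

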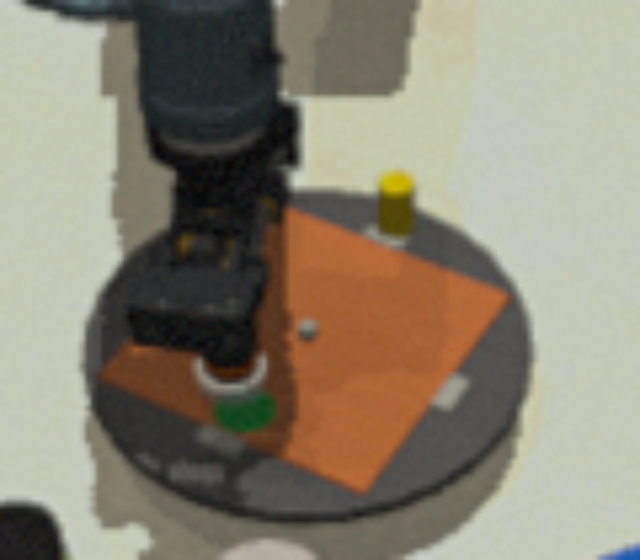

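The picture shows the lens ring at crop (230,372) over the upper left of the patch at (245,410), partly hiding it and biasing its centroid. The knob at (396,182) is fully visible, so I'll take the phase from that.

```bash
cat >> plan.py <<'E'
def kang(n="scene"):
    t=manip.sense()["t"]; b=blobs(viewer.snapshot(n),"yellow",(200,140,295,235) if n=="scene" else (195,150,305,270))
    if not b: return t,None,None
    x,y,w,h=b[0][3:7]; q=onz(n,b[0][1:3],.112)[:2]-CX
    return t,np.arctan2(-q[1],-q[0]),np.hypot(*q)
E
python3 - <<'E'
from plan import *
L=[kang(n) for n in ("scene","top","scene","top")]
for l in L: print(l, np.round(th(l[0],9.65,3.0705,1.44)-2*np.pi,3))
q=onz("scene",(264.3,164.4),.114)[:2]-CX; print("t=11.3",np.arctan2(-q[1],-q[0]),np.hypot(*q),th(11.3,9.65,3.0705,1.44)-2*np.pi)
print(manip.sense()["t"])
E
```

```text
(11.35, np.float64(-0.7766705859370037), np.float64(0.12128641443991564)) -0.839
(11.4, np.float64(-0.7103984182485797), np.float64(0.12122607609719792)) -0.771
(11.45, np.float64(-0.6420323806114288), np.float64(0.12042086740580459)) -0.704
(11.5, None, None) -0.636
t=11.3 -0.8736938044625913 0.11965199714745903 -0.9064011484244938
11.55
```

```bash
python3 - <<'E'
from plan import *
rows(11.4,-.711,1.37,manip.sense()["t"],(.619,-.0645),68)
E
```

```text
1 11.65 338.8 [0.57, 0.73] [ 0.6475 -0.028 ]
2 11.75 346.6 [0.07, 0.2] [ 0.651 -0.018]
3 11.85 354.3 [0.03, 0.2] [ 0.6525 -0.008 ]
4 11.95 2.0 [0.01, 0.21] [0.653  0.0025]
5 12.05 9.7 [-0.02, 0.21] [0.652 0.013]
6 12.15 17.3 [-0.05, 0.2] [0.6495 0.023 ]
7 12.25 25.0 [-0.08, 0.2] [0.6455 0.033 ]
8 12.35 32.6 [-0.1, 0.18] [0.6405 0.042 ]
9 12.45 40.1 [-0.12, 0.17] [0.6345 0.0505]
10 12.55 47.7 [-0.14, 0.14] [0.6275 0.0575]
11 12.65 55.2 [-0.16, 0.13] [0.6195 0.064 ]
12 12.75 62.7 [-0.17, 0.11] [0.611  0.0695]
13 12.85 70.1 [-0.19, 0.08] [0.6015 0.0735]
14 12.95 77.5 [-0.19, 0.05] [0.592 0.076]
15 13.05 84.9 [-0.2, 0.03] [0.582  0.0775]
16 13.15 92.3 [-0.2, 0.01] [0.572 0.078]
17 13.25 99.7 [-0.2, -0.02] [0.562 0.077]
18 13.35 107.0 [-0.2, -0.05] [0.552  0.0745]
19 13.45 114.3 [-0.18, -0.07] [0.543 0.071]
20 13.55 121.5 [-0.18, -0.09] [0.534  0.0665]
21 13.65 128.8 [-0.16, -0.11] [0.526 0.061]
22 13.75 136.0 [-0.14, -0.14] [0.519 0.054]
23 13.85 143.2 [-0.13, -0.14] [0.5125 0.047 ]
24 13.95 150.3 [-0.11, -0.17] [0.507  0.0385]
25 14.05 157.4 [-0.08, -0.17] [0.503 0.03 ]
26 14.15 164.6 [
[... 1211 characters left out ...]
.0265]
53 16.85 346.5 [0.05, 0.17] [ 0.651 -0.018]
54 16.95 352.9 [0.03, 0.17] [ 0.6525 -0.0095]
55 17.05 359.3 [0.01, 0.17] [ 0.653 -0.001]
56 17.15 5.6 [-0.01, 0.17] [0.6525 0.0075]
57 17.25 11.9 [-0.02, 0.17] [0.6515 0.016 ]
58 17.35 18.2 [-0.05, 0.17] [0.649  0.0245]
59 17.45 24.5 [-0.06, 0.16] [0.646  0.0325]
60 17.55 30.7 [-0.08, 0.15] [0.642 0.04 ]
61 17.65 36.9 [-0.09, 0.14] [0.6375 0.047 ]
62 17.75 43.1 [-0.11, 0.13] [0.632  0.0535]
63 17.85 49.3 [-0.12, 0.11] [0.626 0.059]
64 17.95 55.5 [-0.14, 0.1] [0.619 0.064]
65 18.05 61.6 [-0.14, 0.09] [0.612  0.0685]
66 18.15 67.7 [-0.15, 0.07] [0.6045 0.072 ]
67 18.25 73.7 [-0.15, 0.06] [0.597 0.075]
68 18.35 79.8 [-0.16, 0.04] [0.589 0.077]
```

{"method": "drive_tool", "body": {
  "linear": [
    [0.4,0.5,0],
    [0.22,0.38,0],
    [0.05,0.25,0],
    [0.01,0.21,0],
    [-0.02,0.21,0]
  ],
  "twist": [
    [0,0,0],
    [0,0,0],
    [0,0,0],
    [0,0,0],
    [0,0,0]
  ],
  "hand": [0.2,0.2,0.2,0.2,0.2]
}}

```text
t: 12.05
tcp_pos: [0.6514, 0.0136, 0.145]
orientation: [-180.0, 0.0, 63.9]
wrist_force: [-0.9, 0.5, -1.7]
grip_width: 0.0354
gripper_force: 25.0
```

{"method": "drive_tool", "body": {
  "linear": [
    [-0.05,0.2,0],
    [-0.08,0.2,0],
    [-0.1,0.18,0],
    [-0.12,0.17,0],
    [-0.14,0.14,0]
  ],
  "twist": [
    [0,0,0],
    [0,0,0],
    [0,0,0],
    [0,0,0],
    [0,0,0]
  ],
  "hand": [0.2,0.2,0.2,0.2,0.2]
}}

```text
t: 12.55
tcp_pos: [0.6269, 0.0584, 0.1453]
orientation: [180.0, -0.0, 63.9]
wrist_force: [-0.5, 0.3, -2.6]
grip_width: 0.0354
gripper_force: 25.0
```

```bash
python3 - <<'E'
from plan import *
s=manip.sense();print(s["t"],s["tcp_pos"])
l=kang("scene"); print(l, th(l[0],11.4,-.711,1.37)); print(manip.sense()["t"])
E
```

```text
12.55 [0.62687725 0.05838139 0.14527223]
(12.55, np.float64(0.8741356401026302), np.float64(0.1165242067065837)) 0.8317504126764128
12.6
```

```bash
python3 - <<'E'
from plan import *
rows(12.55,.855,1.325,12.6,(.6275,.0575),60)
E
```

```text
1 12.7 60.3 [-0.28, 0.21] [0.6135 0.068 ]
2 12.8 67.9 [-0.18, 0.09] [0.6045 0.0725]
3 12.9 75.4 [-0.2, 0.06] [0.5945 0.0755]
4 13.0 82.9 [-0.2, 0.04] [0.5845 0.0775]
5 13.1 90.3 [-0.2, 0.01] [0.5745 0.078 ]
6 13.2 97.7 [-0.2, -0.01] [0.5645 0.0775]
7 13.3 105.1 [-0.2, -0.04] [0.5545 0.0755]
8 13.4 112.5 [-0.19, -0.07] [0.545 0.072]
9 13.5 119.9 [-0.18, -0.09] [0.536  0.0675]
10 13.6 127.2 [-0.16, -0.11] [0.528 0.062]
11 13.7 134.5 [-0.15, -0.13] [0.5205 0.0555]
12 13.8 141.7 [-0.13, -0.14] [0.514  0.0485]
13 13.9 149.0 [-0.12, -0.17] [0.508 0.04 ]
14 14.0 156.2 [-0.09, -0.17] [0.5035 0.0315]
15 14.1 163.3 [-0.06, -0.18] [0.5005 0.0225]
16 14.2 170.5 [-0.05, -0.19] [0.498 0.013]
17 14.3 177.6 [-0.02, -0.2] [0.497 0.003]
18 14.4 184.7 [0.01, -0.19] [ 0.4975 -0.0065]
19 14.5 191.8 [0.02, -0.19] [ 0.4985 -0.016 ]
20 14.6 198.9 [0.05, -0.18] [ 0.501 -0.025]
21 14.7 205.9 [0.08, -0.18] [ 0.505 -0.034]
22 14.8 212.9 [0.09, -0.17] [ 0.5095 -0.0425]
23 14.9 219.8 [0.11, -0.15] [ 0.515 -0.05 ]
24 15.0 226.8 [0.13, -0.14] [ 0.5215 -0.057 ]
25 15.1 233.7 [0.15, -0.12] [ 0.529 -0.063]
26 15.2 240
[... 813 characters left out ...]
6.53e-01 5.00e-04]
45 17.1 6.6 [-0.01, 0.17] [0.6525 0.009 ]
46 17.2 13.0 [-0.03, 0.17] [0.651  0.0175]
47 17.3 19.4 [-0.05, 0.17] [0.6485 0.026 ]
48 17.4 25.7 [-0.06, 0.16] [0.6455 0.034 ]
49 17.5 32.0 [-0.09, 0.15] [0.641  0.0415]
50 17.6 38.3 [-0.1, 0.14] [0.636  0.0485]
51 17.7 44.6 [-0.11, 0.13] [0.6305 0.055 ]
52 17.8 50.8 [-0.12, 0.11] [0.6245 0.0605]
53 17.9 57.0 [-0.14, 0.1] [0.6175 0.0655]
54 18.0 63.2 [-0.15, 0.08] [0.61   0.0695]
55 18.1 69.4 [-0.15, 0.07] [0.6025 0.073 ]
56 18.2 75.5 [-0.16, 0.05] [0.5945 0.0755]
57 18.3 81.6 [-0.16, 0.03] [0.5865 0.077 ]
58 18.4 87.7 [-0.17, 0.02] [0.578 0.078]
59 18.5 93.8 [-0.16, -0.0] [0.57  0.078]
60 18.6 99.9 [-0.17, -0.02] [0.5615 0.077 ]
```

{"method": "drive_tool", "body": {
  "linear": [
    [-0.28,0.21,0],
    [-0.18,0.09,0],
    [-0.2,0.06,0],
    [-0.2,0.04,0],
    [-0.2,0.01,0]
  ],
  "twist": [
    [0,0,0],
    [0,0,0],
    [0,0,0],
    [0,0,0],
    [0,0,0]
  ],
  "hand": [0.2,0.2,0.2,0.2,0.2]
}}

```text
t: 13.1
tcp_pos: [0.5738, 0.0782, 0.1453]
orientation: [180.0, 0.0, 63.9]
wrist_force: [0.5, 0.0, -2.3]
grip_width: 0.0352
gripper_force: 25.0
```

{"method": "drive_tool", "body": {
  "linear": [
    [-0.2,-0.01,0],
    [-0.2,-0.04,0],
    [-0.19,-0.07,0],
    [-0.18,-0.09,0],
    [-0.16,-0.11,0]
  ],
  "twist": [
    [0,0,0],
    [0,0,0],
    [0,0,0],
    [0,0,0],
    [0,0,0]
  ],
  "hand": [0.2,0.2,0.2,0.2,0.2]
}}

```text
t: 13.6
tcp_pos: [0.5272, 0.0617, 0.1452]
orientation: [180.0, 0.0, 63.9]
wrist_force: [0.8, -0.6, -2.3]
grip_width: 0.0352
gripper_force: 25.0
```

{"method": "drive_tool", "body": {
  "linear": [
    [-0.15,-0.13,0],
    [-0.13,-0.14,0],
    [-0.12,-0.17,0],
    [-0.09,-0.17,0],
    [-0.06,-0.18,0]
  ],
  "twist": [
    [0,0,0],
    [0,0,0],
    [0,0,0],
    [0,0,0],
    [0,0,0]
  ],
  "hand": [0.2,0.2,0.2,0.2,0.2]
}}

```text
t: 14.1
tcp_pos: [0.5002, 0.0219, 0.1452]
orientation: [180.0, 0.0, 63.9]
wrist_force: [-0.6, -1.1, -0.9]
grip_width: 0.0352
gripper_force: 25.0
```

```bash
python3 - <<'E'
from plan import *
s=manip.sense();print(s["t"],s["tcp_pos"])
t=s["t"]; I=viewer.snapshot("scene"); b=blobs(I,"yellow",(200,140,295,235))
q=onz("scene",b[0][1:3],.112)[:2]-CX; print(np.arctan2(-q[1],-q[0]),np.hypot(*q)) if b else 0
g=blobs(I,"green",(200,155,295,235),5); print(g[:1])
cv2.imwrite("pics/t2.png",cv2.resize(I[130:235,190:310],(640,560))[:,:,::-1])
print(th(t,12.55,.855,1.325))
rows(12.55,.855,1.325,t+.05,(.5005,.0225),7)
E
```

```text
14.1 [0.50016099 0.02186813 0.14524447]
2.944027139765086 0.11912282543572936
[(np.int32(36), np.float64(245.3), np.float64(177.9), np.int64(241), np.int64(176), np.int64(10), np.int64(5))]
2.8509547626038096
1 14.25 174.1 [-0.06, -0.29] [0.4975 0.008 ]
2 14.35 181.2 [-0.01, -0.19] [ 0.497  -0.0015]
3 14.45 188.3 [0.02, -0.19] [ 0.498 -0.011]
4 14.55 195.3 [0.04, -0.19] [ 0.5    -0.0205]
5 14.65 202.4 [0.06, -0.18] [ 0.503  -0.0295]
6 14.75 209.4 [0.08, -0.18] [ 0.507  -0.0385]
7 14.85 216.4 [0.1, -0.15] [ 0.512 -0.046]
```

View pics/t2.png

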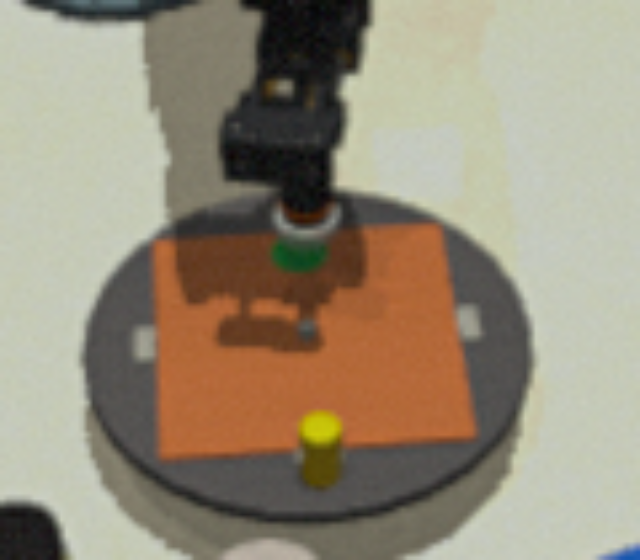

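The picture shows the lens ring at crop (305,222) over the patch, whose visible lower edge is at (300,258). The knob says the platter is about 0.09 rad ahead of the prediction, so the lens lags about 7 mm. I'll correct the phase and the drag.

```bash
sed -i 's#k=1/36.,c=.012#k=.02,c=.009#' plan.py; python3 - <<'E'
from plan import *
rows(14.1,2.935,1.31,manip.sense()["t"],(.5005,.0225),45)
E
```

```text
1 14.25 179.4 [-0.07, -0.43] [0.497 0.001]
2 14.35 186.9 [0.01, -0.21] [ 0.4975 -0.0095]
3 14.45 194.3 [0.04, -0.2] [ 0.4995 -0.0195]
4 14.55 201.7 [0.06, -0.19] [ 0.5025 -0.029 ]
5 14.65 209.1 [0.09, -0.18] [ 0.507 -0.038]
6 14.75 216.5 [0.11, -0.17] [ 0.5125 -0.0465]
7 14.85 223.9 [0.13, -0.15] [ 0.519 -0.054]
8 14.95 231.2 [0.14, -0.14] [ 0.526 -0.061]
9 15.05 238.6 [0.17, -0.11] [ 0.5345 -0.0665]
10 15.15 245.9 [0.17, -0.09] [ 0.543 -0.071]
11 15.25 253.2 [0.19, -0.07] [ 0.5525 -0.0745]
12 15.35 260.4 [0.19, -0.05] [ 0.562 -0.077]
13 15.45 267.7 [0.2, -0.02] [ 0.572 -0.078]
14 15.55 274.9 [0.19, 0.01] [ 0.5815 -0.0775]
15 15.65 282.1 [0.2, 0.02] [ 0.5915 -0.0765]
16 15.75 289.3 [0.19, 0.06] [ 0.601  -0.0735]
17 15.85 296.5 [0.18, 0.07] [ 0.61 -0.07]
18 15.95 303.6 [0.16, 0.1] [ 0.618 -0.065]
19 16.05 310.7 [0.16, 0.12] [ 0.626 -0.059]
20 16.15 317.9 [0.14, 0.13] [ 0.633  -0.0525]
21 16.25 324.9 [0.12, 0.15] [ 0.639 -0.045]
22 16.35 332.0 [0.1, 0.17] [ 0.644  -0.0365]
23 16.45 339.1 [0.08, 0.17] [ 0.648 -0.028]
24 16.55 346.1 [0.05, 0.19] [ 0.6505 -0.0185]
25 16.65 353.1 [0.04, 0.
[... 198 characters left out ...]
.15 27.9 [-0.08, 0.17] [0.644  0.0365]
31 17.25 34.8 [-0.1, 0.16] [0.639  0.0445]
32 17.35 41.7 [-0.11, 0.15] [0.6335 0.052 ]
33 17.45 48.5 [-0.14, 0.13] [0.6265 0.0585]
34 17.55 55.4 [-0.14, 0.11] [0.6195 0.064 ]
35 17.65 62.2 [-0.16, 0.1] [0.6115 0.069 ]
36 17.75 69.0 [-0.17, 0.08] [0.603 0.073]
37 17.85 75.8 [-0.18, 0.05] [0.594  0.0755]
38 17.95 82.6 [-0.18, 0.04] [0.585  0.0775]
39 18.05 89.3 [-0.18, 0.01] [0.576 0.078]
40 18.15 96.0 [-0.18, -0.01] [0.567  0.0775]
41 18.25 102.8 [-0.18, -0.03] [0.558 0.076]
42 18.35 109.4 [-0.18, -0.05] [0.549  0.0735]
43 18.45 116.1 [-0.17, -0.07] [0.5405 0.07  ]
44 18.55 122.8 [-0.15, -0.09] [0.533  0.0655]
45 18.65 129.4 [-0.15, -0.1] [0.5255 0.0605]
```

{"method": "drive_tool", "body": {
  "linear": [
    [-0.07,-0.4,0],
    [0.01,-0.24,0],
    [0.04,-0.2,0],
    [0.06,-0.19,0],
    [0.09,-0.18,0]
  ],
  "twist": [
    [0,0,0],
    [0,0,0],
    [0,0,0],
    [0,0,0],
    [0,0,0]
  ],
  "hand": [0.2,0.2,0.2,0.2,0.2]
}}

```text
t: 14.65
tcp_pos: [0.5074, -0.0385, 0.1452]
orientation: [180.0, -0.0, 63.9]
wrist_force: [0.2, 0.3, -2.5]
grip_width: 0.0354
gripper_force: 25.0
```

{"method": "drive_tool", "body": {
  "linear": [
    [0.11,-0.17,0],
    [0.13,-0.15,0],
    [0.14,-0.14,0],
    [0.17,-0.11,0],
    [0.17,-0.09,0]
  ],
  "twist": [
    [0,0,0],
    [0,0,0],
    [0,0,0],
    [0,0,0],
    [0,0,0]
  ],
  "hand": [0.2,0.2,0.2,0.2,0.2]
}}

```text
t: 15.15
tcp_pos: [0.5438, -0.0712, 0.1452]
orientation: [180.0, -0.0, 63.9]
wrist_force: [0.2, 1.2, -2.0]
grip_width: 0.0358
gripper_force: 25.0
```

{"method": "drive_tool", "body": {
  "linear": [
    [0.19,-0.07,0],
    [0.19,-0.05,0],
    [0.2,-0.02,0],
    [0.19,0.01,0],
    [0.2,0.02,0]
  ],
  "twist": [
    [0,0,0],
    [0,0,0],
    [0,0,0],
    [0,0,0],
    [0,0,0]
  ],
  "hand": [0.2,0.2,0.2,0.2,0.2]
}}

```text
t: 15.65
tcp_pos: [0.5923, -0.0761, 0.1451]
orientation: [-180.0, -0.0, 63.9]
wrist_force: [0.2, -0.4, -2.0]
grip_width: 0.0355
gripper_force: 25.0
```

{"method": "drive_tool", "body": {
  "linear": [
    [0.19,0.06,0],
    [0.18,0.07,0],
    [0.16,0.1,0],
    [0.16,0.12,0],
    [0.14,0.13,0]
  ],
  "twist": [
    [0,0,0],
    [0,0,0],
    [0,0,0],
    [0,0,0],
    [0,0,0]
  ],
  "hand": [0.2,0.2,0.2,0.2,0.2]
}}

```text
t: 16.15
tcp_pos: [0.6336, -0.0516, 0.1452]
orientation: [-180.0, -0.0, 63.9]
wrist_force: [0.3, -0.2, -1.8]
grip_width: 0.035
gripper_force: 25.0
```

```bash
python3 - <<'E'
from plan import *
s=manip.sense();print(s["t"],s["tcp_pos"])
l=kang("scene"); p=th(l[0],14.1,2.935,1.31)-2*np.pi; print(l,p)
a=p+.7*(l[1]-p) if l[1] is not None else p
w=(a+2*np.pi-2.935)/(l[0]-14.1); print("wavg",w)
rows(l[0],a,w-.036*1.03,l[0]+.05,(.633,-.0525),36)
E
```

```text
16.15 [ 0.63360652 -0.05161615  0.14517948]
(16.15, np.float64(-0.8264417054769406), np.float64(0.12077725156546643)) -0.7356487425858891
wavg 1.2434056051560793
1 16.3 324.6 [0.11, 0.15] [ 0.6385 -0.045 ]
2 16.4 331.4 [0.1, 0.15] [ 0.6435 -0.0375]
3 16.5 338.3 [0.08, 0.17] [ 0.6475 -0.029 ]
4 16.6 345.1 [0.06, 0.18] [ 0.6505 -0.02  ]
5 16.7 351.9 [0.03, 0.18] [ 0.652 -0.011]
6 16.8 358.7 [0.02, 0.19] [ 0.653  -0.0015]
7 16.9 5.5 [-0.01, 0.18] [0.6525 0.0075]
8 17.0 12.3 [-0.03, 0.18] [0.651  0.0165]
9 17.1 19.0 [-0.05, 0.18] [0.6485 0.0255]
10 17.2 25.7 [-0.06, 0.17] [0.6455 0.034 ]
11 17.3 32.4 [-0.09, 0.16] [0.641 0.042]
12 17.4 39.1 [-0.11, 0.14] [0.6355 0.049 ]
13 17.5 45.8 [-0.12, 0.14] [0.6295 0.056 ]
14 17.6 52.5 [-0.14, 0.12] [0.6225 0.062 ]
15 17.7 59.1 [-0.15, 0.1] [0.615 0.067]
16 17.8 65.7 [-0.16, 0.08] [0.607 0.071]
17 17.9 72.3 [-0.17, 0.07] [0.5985 0.0745]
18 18.0 78.9 [-0.17, 0.04] [0.59   0.0765]
19 18.1 85.4 [-0.18, 0.03] [0.581 0.078]
20 18.2 92.0 [-0.17, -0.0] [0.5725 0.078 ]
21 18.3 98.5 [-0.18, -0.02] [0.5635 0.077 ]
22 18.4 105.0 [-0.17, -0.03] [0.555  0.0755]
23 18.5 111.5 [-0.17, -0.06] [0.5465 0.0725]
24 18.6 117.9 [-0.16, -0.07] [0.5385 0.069 ]
25 18.7 124.4 [-0.15, -0.09] [0.531  0.0645]
26 18.8 130.8 [-0.14, -0.11] [0.524 0.059]
27 18.9 137.2 [-0.13, -0.12] [0.5175 0.053 ]
28 19.0 143.6 [-0.11, -0.13] [0.512  0.0465]
29 19.1 150.0 [-0.09, -0.15] [0.5075 0.039 ]
30 19.2 156.4 [-0.08, -0.15] [0.5035 0.0315]
31 19.3 162.7 [-0.06, -0.17] [0.5005 0.023 ]
32 19.4 169.0 [-0.04, -0.16] [0.4985 0.015 ]
33 19.5 175.3 [-0.02, -0.17] [0.4975 0.0065]
34 19.6 181.6 [-0.01, -0.17] [ 0.497 -0.002]
35 19.7 187.9 [0.01, -0.17] [ 0.4975 -0.0105]
36 19.8 194.1 [0.04, -0.17] [ 0.4995 -0.019 ]
```

```bash
sed -i 's#k=.02,c=.009#k=1/36.,c=.012#' plan.py; python3 - <<'E'
from plan import *
for t in (11.4,12.55,14.1,16.15): print(th(t,11.4,-.711,1.412))
rows(11.4,-.711,1.412,manip.sense()["t"],(.633,-.0525),40)
E
```

```text
-0.711
0.8792871037598806
2.919276403565339
5.442747347283095
1 16.3 322.0 [0.07, 0.09] [ 0.6365 -0.048 ]
2 16.4 328.7 [0.1, 0.15] [ 0.6415 -0.0405]
3 16.5 335.4 [0.09, 0.16] [ 0.646  -0.0325]
4 16.6 342.1 [0.06, 0.17] [ 0.649 -0.024]
5 16.7 348.8 [0.05, 0.18] [ 0.6515 -0.015 ]
6 16.8 355.4 [0.02, 0.17] [ 0.6525 -0.0065]
7 16.9 2.0 [0.01, 0.18] [0.653  0.0025]
8 17.0 8.6 [-0.02, 0.18] [0.652  0.0115]
9 17.1 15.1 [-0.03, 0.18] [0.6505 0.0205]
10 17.2 21.7 [-0.06, 0.17] [0.6475 0.029 ]
11 17.3 28.2 [-0.07, 0.16] [0.644 0.037]
12 17.4 34.7 [-0.1, 0.15] [0.639  0.0445]
13 17.5 41.1 [-0.1, 0.14] [0.634  0.0515]
14 17.6 47.5 [-0.13, 0.12] [0.6275 0.0575]
15 17.7 54.0 [-0.13, 0.11] [0.621 0.063]
16 17.8 60.3 [-0.15, 0.1] [0.6135 0.068 ]
17 17.9 66.7 [-0.15, 0.07] [0.606  0.0715]
18 18.0 73.0 [-0.16, 0.06] [0.598  0.0745]
19 18.1 79.3 [-0.17, 0.04] [0.5895 0.0765]
20 18.2 85.6 [-0.17, 0.03] [0.581 0.078]
21 18.3 91.9 [-0.17, -0.0] [0.5725 0.078 ]
22 18.4 98.1 [-0.17, -0.02] [0.564 0.077]
23 18.5 104.3 [-0.17, -0.03] [0.5555 0.0755]
24 18.6 110.5 [-0.16, -0.05] [0.5475 0.073 ]
25 18.7 116.7 [-0.15, -0.07] [0.54   0.0695]
26 18.8 122.8 [-0.15, -0.08] [0.5325 0.0655]
27 18.9 128.9 [-0.13, -0.1] [0.526  0.0605]
28 19.0 135.0 [-0.12, -0.11] [0.52  0.055]
29 19.1 141.1 [-0.11, -0.12] [0.5145 0.049 ]
30 19.2 147.1 [-0.1, -0.13] [0.5095 0.0425]
31 19.3 153.2 [-0.08, -0.15] [0.5055 0.035 ]
32 19.4 159.1 [-0.07, -0.14] [0.502 0.028]
33 19.5 165.1 [-0.05, -0.16] [0.4995 0.02  ]
34 19.6 171.1 [-0.03, -0.16] [0.498 0.012]
35 19.7 177.0 [-0.02, -0.16] [0.497 0.004]
36 19.8 182.9 [0.0, -0.16] [ 0.497 -0.004]
37 19.9 188.8 [0.02, -0.16] [ 0.498 -0.012]
38 20.0 194.6 [0.03, -0.15] [ 0.4995 -0.0195]
39 20.1 200.5 [0.05, -0.16] [ 0.502  -0.0275]
40 20.2 206.3 [0.06, -0.14] [ 0.505  -0.0345]
```

{"method": "drive_tool", "body": {
  "linear": [
    [0.07,0.09,0],
    [0.1,0.15,0],
    [0.09,0.16,0],
    [0.06,0.17,0],
    [0.05,0.18,0]
  ],
  "twist": [
    [0,0,0],
    [0,0,0],
    [0,0,0],
    [0,0,0],
    [0,0,0]
  ],
  "hand": [0.2,0.2,0.2,0.2,0.2]
}}

```text
t: 16.7
tcp_pos: [0.6517, -0.014, 0.1452]
orientation: [-180.0, -0.0, 63.9]
wrist_force: [-0.2, -0.2, -1.8]
grip_width: 0.0353
gripper_force: 25.0
```

{"method": "drive_tool", "body": {
  "linear": [
    [0.02,0.17,0],
    [0.01,0.18,0],
    [-0.02,0.18,0],
    [-0.03,0.18,0],
    [-0.06,0.17,0]
  ],
  "twist": [
    [0,0,0],
    [0,0,0],
    [0,0,0],
    [0,0,0],
    [0,0,0]
  ],
  "hand": [0.2,0.2,0.2,0.2,0.2]
}}

```text
t: 17.2
tcp_pos: [0.6473, 0.03, 0.1452]
orientation: [-180.0, -0.0, 63.9]
wrist_force: [-0.3, -0.7, -0.9]
grip_width: 0.0357
gripper_force: 25.0
```

{"method": "drive_tool", "body": {
  "linear": [
    [-0.07,0.16,0],
    [-0.1,0.15,0],
    [-0.1,0.14,0],
    [-0.13,0.12,0],
    [-0.13,0.11,0]
  ],
  "twist": [
    [0,0,0],
    [0,0,0],
    [0,0,0],
    [0,0,0],
    [0,0,0]
  ],
  "hand": [0.2,0.2,0.2,0.2,0.2]
}}

```text
t: 17.7
tcp_pos: [0.6204, 0.0637, 0.1452]
orientation: [-180.0, 0.0, 63.9]
wrist_force: [0.5, 0.1, -0.8]
grip_width: 0.0356
gripper_force: 25.0
```

{"method": "drive_tool", "body": {
  "linear": [
    [-0.15,0.1,0],
    [-0.15,0.07,0],
    [-0.16,0.06,0],
    [-0.17,0.04,0],
    [-0.17,0.03,0]
  ],
  "twist": [
    [0,0,0],
    [0,0,0],
    [0,0,0],
    [0,0,0],
    [0,0,0]
  ],
  "hand": [0.2,0.2,0.2,0.2,0.2]
}}

```text
t: 18.2
tcp_pos: [0.5802, 0.0783, 0.1452]
orientation: [-180.0, 0.0, 63.9]
wrist_force: [-0.1, -0.1, -1.5]
grip_width: 0.0351
gripper_force: 25.0
```

{"method": "drive_tool", "body": {
  "linear": [
    [-0.17,0,0],
    [-0.17,-0.02,0],
    [-0.17,-0.03,0],
    [-0.16,-0.05,0],
    [-0.15,-0.07,0]
  ],
  "twist": [
    [0,0,0],
    [0,0,0],
    [0,0,0],
    [0,0,0],
    [0,0,0]
  ],
  "hand": [0.2,0.2,0.2,0.2,0.2]
}}

```text
t: 18.7
tcp_pos: [0.5393, 0.0694, 0.1452]
orientation: [180.0, 0.0, 63.9]
wrist_force: [0.7, 0.2, -1.6]
grip_width: 0.0355
gripper_force: 25.0
```

{"method": "drive_tool", "body": {
  "linear": [
    [-0.15,-0.08,0],
    [-0.13,-0.1,0],
    [-0.12,-0.11,0],
    [-0.11,-0.12,0],
    [-0.1,-0.13,0]
  ],
  "twist": [
    [0,0,0],
    [0,0,0],
    [0,0,0],
    [0,0,0],
    [0,0,0]
  ],
  "hand": [0.2,0.2,0.2,0.2,0.2]
}}

```text
t: 19.2
tcp_pos: [0.5091, 0.0421, 0.1453]
orientation: [180.0, 0.0, 63.9]
wrist_force: [-0.6, 0.7, -1.5]
grip_width: 0.0354
gripper_force: 25.0
```

{"method": "drive_tool", "body": {
  "linear": [
    [-0.08,-0.15,0],
    [-0.07,-0.14,0],
    [-0.05,-0.16,0],
    [-0.03,-0.16,0],
    [-0.02,-0.16,0]
  ],
  "twist": [
    [0,0,0],
    [0,0,0],
    [0,0,0],
    [0,0,0],
    [0,0,0]
  ],
  "hand": [0.2,0.2,0.2,0.2,0.2]
}}

```text
t: 19.7
tcp_pos: [0.497, 0.0034, 0.1453]
orientation: [180.0, -0.0, 63.9]
wrist_force: [0.5, -0.3, -1.7]
grip_width: 0.0355
gripper_force: 25.0
```

```bash
python3 - <<'E'
from plan import *
s=manip.sense();print(s["t"],s["tcp_pos"],s["grip_width"],s["gripper_force"])
t=s["t"]; I=viewer.snapshot("scene"); b=blobs(I,"yellow",(200,140,295,235))
q=onz("scene",b[0][1:3],.112)[:2]-CX; print(np.arctan2(-q[1],-q[0]),th(t,11.4,-.711,1.412)-4*np.pi+6.2832)
cv2.imwrite("pics/t3.png",cv2.resize(I[130:235,190:310],(640,560))[:,:,::-1])
rows(11.4,-.711,1.412,t+.05,(.497,.004),10)
E
```

```text
19.7 [0.49699776 0.00342097 0.14528446] 0.03546211928443445 24.997014412656426
-2.987024975750701 3.0892049782715896
1 19.85 185.8 [0.01, -0.24] [ 0.4975 -0.008 ]
2 19.95 191.7 [0.02, -0.16] [ 0.4985 -0.016 ]
3 20.05 197.6 [0.04, -0.15] [ 0.5005 -0.0235]
4 20.15 203.4 [0.06, -0.15] [ 0.5035 -0.031 ]
5 20.25 209.2 [0.07, -0.14] [ 0.507 -0.038]
6 20.35 215.0 [0.08, -0.13] [ 0.511  -0.0445]
7 20.45 220.7 [0.1, -0.13] [ 0.516 -0.051]
8 20.55 226.4 [0.1, -0.11] [ 0.521  -0.0565]
9 20.65 232.1 [0.12, -0.1] [ 0.527  -0.0615]
10 20.75 237.8 [0.13, -0.09] [ 0.5335 -0.066 ]
```

View pics/t3.png

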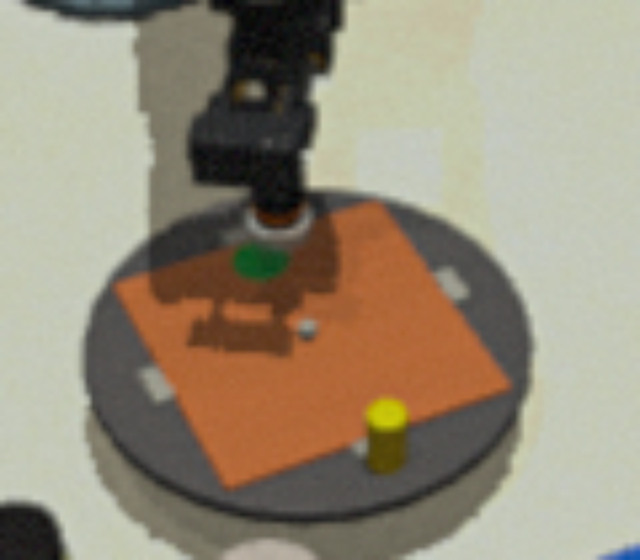

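The picture shows the patch at crop (260,262) about 15 mm ahead of the lens ring at (280,222). The drag is lower than I assumed. The hold was probably met, but there is plenty of time, so I'll refit and do a further clean hold.

```bash
python3 - <<'E'
from plan import *
from scipy.optimize import curve_fit
T=np.array([4.25,4.4,7.0,8.6,8.8,11.35,11.45,11.4,12.55,14.1,16.15,19.7]);A=np.array([.849-6.283*2,1.107-12.566,-.92-6.283,1.529-6.283,1.831-6.283,-.777,-.642,-.710,.874,2.944,5.457,9.579])
f=lambda t,a,w,k:th(t,11.4,a,w,k,.012)
p,_=curve_fit(f,T,A,[-.7,1.4,.02]); print(p,np.round(A-f(T,*p),3))
q=onz("scene",(190+280/5.333,130+222/5.333),.105); print("lens ring scene",q)
import json
t1=manip.sense()["t"]; g=lambda t:f(t,*p); print(t1)
P=np.array([.497,.004]); 
for i in range(60):
    a=g(t1+.1*(i+1)); Q=CX+.078*np.array([np.cos(a),np.sin(a)]); d=np.round((Q-P)/.05,2); P=P+.05*d; print(i+1,round(np.degrees(a)%360,1),d.tolist())
E
```

```text
[-0.70147356  1.39228409  0.01961852] [-0.007 -0.003  0.016  0.003  0.005 -0.006 -0.01  -0.009  0.     0.027
 -0.025  0.008]
lens ring scene [0.50149584 0.00804943 0.105     ]
19.75
1 197.7 [0.07, -0.56]
2 203.9 [0.06, -0.15]
3 210.1 [0.08, -0.15]
4 216.3 [0.09, -0.14]
5 222.5 [0.11, -0.13]
6 228.6 [0.12, -0.12]
7 234.7 [0.13, -0.1]
8 240.8 [0.14, -0.09]
9 246.9 [0.15, -0.07]
10 253.0 [0.15, -0.06]
11 259.0 [0.16, -0.04]
12 265.0 [0.17, -0.02]
13 271.0 [0.16, -0.01]
14 277.0 [0.16, 0.01]
15 283.0 [0.16, 0.03]
16 289.0 [0.16, 0.04]
17 294.9 [0.15, 0.06]
18 300.8 [0.14, 0.08]
19 306.7 [0.13, 0.09]
20 312.6 [0.13, 0.1]
21 318.4 [0.11, 0.11]
22 324.3 [0.1, 0.13]
23 330.1 [0.08, 0.13]
24 335.9 [0.07, 0.14]
25 341.7 [0.06, 0.15]
26 347.4 [0.04, 0.15]
27 353.2 [0.03, 0.15]
28 358.9 [0.01, 0.16]
29 4.6 [-0.01, 0.16]
30 10.3 [-0.02, 0.15]
31 16.0 [-0.03, 0.15]
32 21.7 [-0.05, 0.15]
33 27.3 [-0.06, 0.14]
34 32.9 [-0.08, 0.13]
35 38.5 [-0.09, 0.12]
36 44.1 [-0.1, 0.12]
37 49.7 [-0.11, 0.1]
38 55.2 [-0.12, 0.09]
39 60.8 [-0.13, 0.08]
40 66.3 [-0.13, 0.07]
41 71.8 [-0.14, 0.05]
42 77.3 [-0.15, 0.04]
43 82.7 [-0.14, 0.03]
44 88.2 [-0.15, 0.01]
45 93.6 [-0.15, -0.0]
46 99.0 [-0.14, -0.02]
47 104.4 [-0.15, -0.03]
48 109.8 [-0.14, -0.04]
49 115.1 [-0.13, -0.06]
50 120.5 [-0.13, -0.07]
51 125.8 [-0.12, -0.07]
52 131.1 [-0.12, -0.09]
53 136.4 [-0.1, -0.1]
54 141.7 [-0.09, -0.11]
55 146.9 [-0.09, -0.12]
56 152.1 [-0.07, -0.12]
57 157.4 [-0.06, -0.13]
58 162.6 [-0.05, -0.13]
59 167.8 [-0.03, -0.14]
60 172.9 [-0.03, -0.14]
```

{"method": "drive_tool", "body": {
  "linear": [
    [0.07,-0.4,0],
    [0.06,-0.31,0],
    [0.08,-0.15,0],
    [0.09,-0.14,0],
    [0.11,-0.13,0]
  ],
  "twist": [
    [0,0,0],
    [0,0,0],
    [0,0,0],
    [0,0,0],
    [0,0,0]
  ],
  "hand": [0.2,0.2,0.2,0.2,0.2]
}}

```text
t: 20.25
tcp_pos: [0.5178, -0.0527, 0.1451]
orientation: [-180.0, -0.0, 63.9]
wrist_force: [0.1, 0.1, -1.3]
grip_width: 0.0356
gripper_force: 25.0
```

{"method": "drive_tool", "body": {
  "linear": [
    [0.12,-0.12,0],
    [0.13,-0.1,0],
    [0.14,-0.09,0],
    [0.15,-0.07,0],
    [0.15,-0.06,0]
  ],
  "twist": [
    [0,0,0],
    [0,0,0],
    [0,0,0],
    [0,0,0],
    [0,0,0]
  ],
  "hand": [0.2,0.2,0.2,0.2,0.2]
}}

```text
t: 20.75
tcp_pos: [0.5527, -0.0745, 0.1452]
orientation: [-180.0, -0.0, 63.9]
wrist_force: [0.3, 0.0, -2.0]
grip_width: 0.0354
gripper_force: 25.0
```

{"method": "drive_tool", "body": {
  "linear": [
    [0.16,-0.04,0],
    [0.17,-0.02,0],
    [0.16,-0.01,0],
    [0.16,0.01,0],
    [0.16,0.03,0]
  ],
  "twist": [
    [0,0,0],
    [0,0,0],
    [0,0,0],
    [0,0,0],
    [0,0,0]
  ],
  "hand": [0.2,0.2,0.2,0.2,0.2]
}}

```text
t: 21.25
tcp_pos: [0.5931, -0.0757, 0.1451]
orientation: [-180.0, 0.0, 63.9]
wrist_force: [-0.3, 0.3, -1.7]
grip_width: 0.0355
gripper_force: 25.0
```

{"method": "drive_tool", "body": {
  "linear": [
    [0.16,0.04,0],
    [0.15,0.06,0],
    [0.14,0.08,0],
    [0.13,0.09,0],
    [0.13,0.1,0]
  ],
  "twist": [
    [0,0,0],
    [0,0,0],
    [0,0,0],
    [0,0,0],
    [0,0,0]
  ],
  "hand": [0.2,0.2,0.2,0.2,0.2]
}}

```text
t: 21.75
tcp_pos: [0.6285, -0.0568, 0.1452]
orientation: [-180.0, 0.0, 63.9]
wrist_force: [0.8, 0.2, -3.0]
grip_width: 0.0352
gripper_force: 25.0
```

{"method": "drive_tool", "body": {
  "linear": [
    [0.11,0.11,0],
    [0.1,0.13,0],
    [0.08,0.13,0],
    [0.07,0.14,0],
    [0.06,0.15,0]
  ],
  "twist": [
    [0,0,0],
    [0,0,0],
    [0,0,0],
    [0,0,0],
    [0,0,0]
  ],
  "hand": [0.2,0.2,0.2,0.2,0.2]
}}

```text
t: 22.25
tcp_pos: [0.6492, -0.0237, 0.1452]
orientation: [-180.0, 0.0, 63.9]
wrist_force: [0.2, -0.0, -1.4]
grip_width: 0.0353
gripper_force: 25.0
```

{"method": "drive_tool", "body": {
  "linear": [
    [0.04,0.15,0],
    [0.03,0.15,0],
    [0.01,0.16,0],
    [-0.01,0.16,0],
    [-0.02,0.15,0]
  ],
  "twist": [
    [0,0,0],
    [0,0,0],
    [0,0,0],
    [0,0,0],
    [0,0,0]
  ],
  "hand": [0.2,0.2,0.2,0.2,0.2]
}}

```text
t: 22.75
tcp_pos: [0.6514, 0.0149, 0.1452]
orientation: [-180.0, 0.0, 63.9]
wrist_force: [0.4, -0.1, -0.5]
grip_width: 0.0356
gripper_force: 25.0
```

{"method": "drive_tool", "body": {
  "linear": [
    [-0.03,0.15,0],
    [-0.05,0.15,0],
    [-0.06,0.14,0],
    [-0.08,0.13,0],
    [-0.09,0.12,0]
  ],
  "twist": [
    [0,0,0],
    [0,0,0],
    [0,0,0],
    [0,0,0],
    [0,0,0]
  ],
  "hand": [0.2,0.2,0.2,0.2,0.2]
}}

```text
t: 23.25
tcp_pos: [0.6356, 0.0492, 0.1452]
orientation: [-180.0, 0.0, 63.9]
wrist_force: [-0.3, 0.7, -1.5]
grip_width: 0.0355
gripper_force: 25.0
```

{"method": "drive_tool", "body": {
  "linear": [
    [-0.1,0.12,0],
    [-0.11,0.1,0],
    [-0.12,0.09,0],
    [-0.13,0.08,0],
    [-0.13,0.07,0]
  ],
  "twist": [
    [0,0,0],
    [0,0,0],
    [0,0,0],
    [0,0,0],
    [0,0,0]
  ],
  "hand": [0.2,0.2,0.2,0.2,0.2]
}}

```text
t: 23.75
tcp_pos: [0.6059, 0.072, 0.1452]
orientation: [-180.0, 0.0, 63.9]
wrist_force: [0.6, -0.5, -2.0]
grip_width: 0.0353
gripper_force: 25.0
```

{"method": "drive_tool", "body": {
  "linear": [
    [-0.14,0.05,0],
    [-0.15,0.04,0],
    [-0.14,0.03,0],
    [-0.15,0.01,0],
    [-0.15,0,0]
  ],
  "twist": [
    [0,0,0],
    [0,0,0],
    [0,0,0],
    [0,0,0],
    [0,0,0]
  ],
  "hand": [0.2,0.2,0.2,0.2,0.2]
}}

```text
t: 24.25
tcp_pos: [0.5694, 0.0782, 0.1452]
orientation: [180.0, 0.0, 63.9]
wrist_force: [0.1, -0.0, -1.0]
grip_width: 0.0355
gripper_force: 25.0
```

{"method": "drive_tool", "body": {
  "linear": [
    [-0.14,-0.02,0],
    [-0.15,-0.03,0],
    [-0.14,-0.04,0],
    [-0.13,-0.06,0],
    [-0.13,-0.07,0]
  ],
  "twist": [
    [0,0,0],
    [0,0,0],
    [0,0,0],
    [0,0,0],
    [0,0,0]
  ],
  "hand": [0.2,0.2,0.2,0.2,0.2]
}}

```text
t: 24.75
tcp_pos: [0.535, 0.0669, 0.1453]
orientation: [180.0, -0.0, 63.9]
wrist_force: [0.2, 0.1, -1.2]
grip_width: 0.0354
gripper_force: 25.0
```

{"method": "drive_tool", "body": {
  "linear": [
    [-0.12,-0.07,0],
    [-0.12,-0.09,0],
    [-0.1,-0.1,0],
    [-0.09,-0.11,0],
    [-0.09,-0.12,0]
  ],
  "twist": [
    [0,0,0],
    [0,0,0],
    [0,0,0],
    [0,0,0],
    [0,0,0]
  ],
  "hand": [0.2,0.2,0.2,0.2,0.2]
}}

```text
t: 25.25
tcp_pos: [0.5092, 0.0422, 0.1453]
orientation: [180.0, -0.0, 63.9]
wrist_force: [0.0, -0.2, -2.1]
grip_width: 0.0354
gripper_force: 25.0
```

```bash
python3 - <<'E'
from plan import *
s=manip.sense();print(s["t"],s["tcp_pos"],s["orientation"],s["grip_width"])
l=kang("scene"); m=th(l[0],11.4,-.7015,1.3923,.01962,.012); print(l, (m+np.pi)%(2*np.pi)-np.pi)
E
```

```text
25.25 [0.50918037 0.04217829 0.14526376] [ 1.79993110e+02 -6.82246971e-04  6.39306690e+01] 0.03544348477549722
(25.25, np.float64(2.5512618233428013), np.float64(0.11772416023966101)) 2.5641184132481634
```

Hold confirmed: the phase error is 0.013 rad. I'll lift and take the scope back to its mat.

{"method": "drive_tool", "body": {
  "linear": [
    [0,0,0.3],
    [0,0,0.5],
    [0,0,0.4],
    [-0.05,-0.2,0],
    [-0.1,-0.5,0]
  ],
  "twist": [
    [0,0,0],
    [0,0,0],
    [0,0,0],
    [0,0,0],
    [0,0,0]
  ],
  "hand": [0.2,0.2,0.2,0.2,0.2]
}}

```text
t: 25.8
tcp_pos: [0.5021, 0.0079, 0.2051]
orientation: [179.9, -0.0, 64.1]
wrist_force: [-0.7, -0.7, -1.2]
grip_width: 0.0355
gripper_force: 25.0
```

{"method": "drive_tool", "body": {
  "linear": [
    [-0.12,-0.6,0],
    [-0.12,-0.6,0],
    [-0.12,-0.6,0],
    [-0.12,-0.6,0],
    [-0.12,-0.6,0]
  ],
  "twist": [
    [0,0,0],
    [0,0,0],
    [0,0,0],
    [0,0,0],
    [0,0,0]
  ],
  "hand": [0.2,0.2,0.2,0.2,0.2]
}}

```text
t: 26.3
tcp_pos: [0.4707, -0.1438, 0.2038]
orientation: [-179.9, 0.0, 63.9]
wrist_force: [0.1, 0.1, -2.1]
grip_width: 0.0352
gripper_force: 25.0
```

{"method": "drive_tool", "body": {
  "linear": [
    [-0.12,-0.6,0],
    [-0.12,-0.6,0],
    [-0.12,-0.6,0],
    [-0.12,-0.6,0],
    [-0.12,-0.6,0]
  ],
  "twist": [
    [0,0,0],
    [0,0,0],
    [0,0,0],
    [0,0,0],
    [0,0,0]
  ],
  "hand": [0.2,0.2,0.2,0.2,0.2]
}}

```text
t: 26.8
tcp_pos: [0.4406, -0.2937, 0.2038]
orientation: [-179.9, -0.0, 63.9]
wrist_force: [0.3, -0.4, -1.4]
grip_width: 0.0355
gripper_force: 25.0
```

{"method": "drive_tool", "body": {
  "linear": [
    [0,-0.1,0],
    [0,0,0],
    [0,0,0]
  ],
  "twist": [
    [0,0,0],
    [0,0,0],
    [0,0,0]
  ],
  "hand": [0.2,0.2,0.2]
}}

```text
t: 27.1
tcp_pos: [0.4416, -0.2965, 0.2043]
orientation: [-179.9, -0.1, 63.9]
wrist_force: [0.1, -0.6, -2.0]
grip_width: 0.0358
gripper_force: 25.0
```

{"method": "drive_tool", "body": {
  "linear": [
    [0,-0.02,-0.4],
    [0,0,-0.6],
    [0,0,-0.6],
    [0,0,-0.5],
    [0,0,-0.35]
  ],
  "twist": [
    [0,0,0],
    [0,0,0],
    [0,0,0],
    [0,0,0],
    [0,0,0]
  ],
  "hand": [0.2,0.2,0.2,0.2,0.2]
}}

```text
t: 27.6
tcp_pos: [0.4415, -0.296, 0.0807]
orientation: [-179.9, -0.1, 64.0]
wrist_force: [-0.6, 0.4, -1.5]
grip_width: 0.0353
gripper_force: 25.0
```

{"method": "drive_tool", "body": {
  "linear": [
    [0,0,-0.2],
    [0,0,-0.15],
    [0,0,-0.1],
    [0,0,-0.05],
    [0,0,0]
  ],
  "twist": [
    [0,0,0],
    [0,0,0],
    [0,0,0],
    [0,0,0],
    [0,0,0]
  ],
  "hand": [0.2,0.2,0.2,0.2,0.2]
}}

```text
t: 28.1
tcp_pos: [0.4422, -0.2985, 0.058]
orientation: [180.0, 0.0, 63.9]
wrist_force: [0.3, 0.4, -2.5]
grip_width: 0.0354
gripper_force: 25.0
```

{"method": "drive_tool", "body": {
  "linear": [
    [0,0,0],
    [0,0,-0.02],
    [0,0,0]
  ],
  "twist": [
    [0,0,0],
    [0,0,0],
    [0,0,0]
  ],
  "hand": [0.2,0.2,0.2]
}}

```text
t: 28.4
tcp_pos: [0.4421, -0.2985, 0.057]
orientation: [180.0, 0.0, 63.9]
wrist_force: [0.4, -0.5, -0.6]
grip_width: 0.0354
gripper_force: 25.0
```

{"method": "drive_tool", "body": {
  "linear": [
    [0,0,-0.03],
    [0,0,-0.02],
    [0,0,-0.02],
    [0,0,0],
    [0,0,0]
  ],
  "twist": [
    [0,0,0],
    [0,0,0],
    [0,0,0],
    [0,0,0],
    [0,0,0]
  ],
  "hand": [0.2,0.2,0.2,0.2,0.2]
}}

```text
t: 28.9
tcp_pos: [0.442, -0.2984, 0.0533]
orientation: [-180.0, 0.0, 63.9]
wrist_force: [-0.4, 0.6, 0.7]
grip_width: 0.0355
gripper_force: 25.0
```

Down at the pick-up height. I'll open slowly and move up.

{"method": "drive_tool", "body": {
  "linear": [
    [0,0,0],
    [0,0,0],
    [0,0,0],
    [0,0,0],
    [0,0,0]
  ],
  "twist": [
    [0,0,0],
    [0,0,0],
    [0,0,0],
    [0,0,0],
    [0,0,0]
  ],
  "hand": [0.42,0.48,0.6,0.8,1]
}}

```text
t: 29.4
tcp_pos: [0.4421, -0.2983, 0.0533]
orientation: [180.0, 0.0, 63.9]
wrist_force: [0.9, -0.4, 0.3]
grip_width: 0.0642
gripper_force: 0.0
```

{"method": "drive_tool", "body": {
  "linear": [
    [0,0,0],
    [0,0,0],
    [0,0,0.3],
    [0,0,0.6],
    [0,0,0.8]
  ],
  "twist": [
    [0,0,0],
    [0,0,0],
    [0,0,0],
    [0,0,0],
    [0,0,0]
  ],
  "hand": [1,1,1,1,1]
}}

```text
t: 29.9
tcp_pos: [0.441, -0.2973, 0.1385]
orientation: [-179.8, -0.1, 63.9]
wrist_force: [-0.0, -0.6, 0.7]
grip_width: 0.0881
gripper_force: 0.0
```

{"method": "drive_tool", "body": {
  "linear": [
    [0,0,0.8],
    [-0.3,-0.5,0.5],
    [-0.4,-0.8,0],
    [-0.4,-0.8,0],
    [-0.3,-0.6,0]
  ],
  "twist": [
    [0,0,0],
    [0,0,0],
    [0,0,0],
    [0,0,0],
    [0,0,0]
  ],
  "hand": [1,1,1,1,1]
}}

```text
t: 30.4
tcp_pos: [0.371, -0.4355, 0.2052]
orientation: [179.9, 0.1, 63.9]
wrist_force: [0.3, -1.0, 0.7]
grip_width: 0.0878
gripper_force: 0.0
```

```bash
python3 - <<'E'
from h import *
I=[viewer.snapshot(n) for n in ("scene","top")]
cv2.imwrite("pics/e1.png",np.hstack([cv2.resize(x,(400,400)) for x in (I[0][155:215,130:190],I[1][160:280,255:375])])[:,:,::-1])
E
```

```text
(no output)
```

View pics/e1.png

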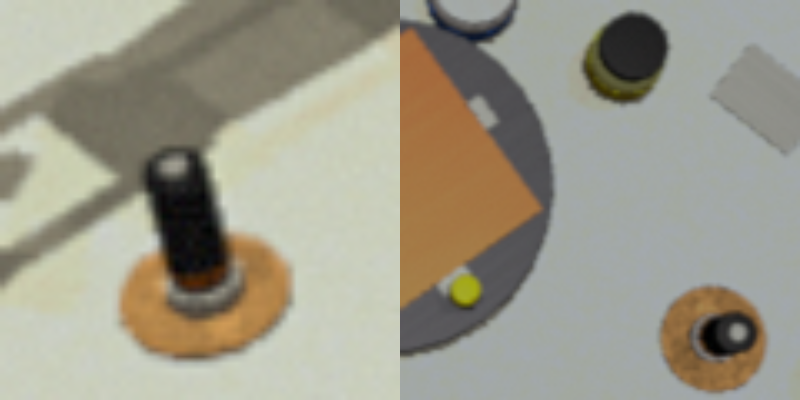

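The crops show the microscope upright and central on its mat: scene crop (203,285), top crop (712,338). The gripper is clear and the bystanders are in place.

```bash
python3 -c "
from station import manip
print(manip.close_job())"
```

```text
the job is handed in; nothing more can be done
None
```

I spun the whirler to about 1.7 rad/s (one turn in 3.7 s), held the microscope over the green patch for more than 5 s while it coasted, stood it back upright on its mat and handed the job in; no verdict came back.

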